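# Change the punches in a stamping fixture's keyed carrier

## Robot

A 6-joint arm with a two-finger parallel gripper is mounted at the origin on the work surface. World frame = base frame: x ahead of the robot, y to its left, z up, the work surface at z = 0. Lengths are in m, angles in rad, forces in N, time in s.
With the tool pointing down it reaches from about 0.3 to 0.875 m from the base axis. Payload 6.4 kg.
Tool frame: the origin (TCP) lies at the very end of the fingers, on their centre line; the grasp point (between the pads) lies 19 mm behind it (arm.grip_depth is the distance from the TCP to the grasp point, in m); z points along the fingers, y is the line along which they close (so a half turn about z gives the same grasp; the last joint's range is limited). The gripper opens to 85 mm and grips with 20 to 120 N. Pads are 22 mm wide; open, the fingers measure 114 mm over their backs; the gripper's body (76 mm by 85 mm) begins 54 mm behind the grasp point. The pads swing forward as they close: fully open they stand 13 mm farther back than shut.
Start: joints at [-1.52, 0.181, 1.607, -0, 1.354, -0.206], TCP at [0.146, -0.556, 0.207] pointing down, gripper open.
Joint ranges: [-2.99, 2.99], [-0.89, 2.07], [0.3, 2.58], [-1.14, 4.28], [0, 2.63], [-3.12, 3.12]. Speed limits (rad/s): [2.57, 2.57, 3.01, 3.14, 3.14, 3.14].

## Interface

Orientations are given as a rotation vector (axis times angle).
In Python, from workcell import read_state, imaging, order, arm gives the robot as it stands.
- The arm moves only by the tool servo_tool, never from a script. Its argument "plan" is a list that holds one entry, the list of rows, each a list of 5 numbers: the shift along the world's x, y, z each as a share of 100 mm, from -1 to 1, then the turn about the world's z as a share of 180 degrees, from -1 to 1, then the opening, from 0 (shut) to 1 (fully open). In form: [[[tx, ty, tz, roll, gripper], ...]]. A call has 1 to 12 rows; each row is the pose to reach, as a shift and turn from the pose commanded when the call began, turning the shorter way round; what a row does not reach only later rows make up. A row lasts 1/12 s, in which the tool goes at most 41.7 mm and 7.16 degrees, less where a joint would pass 70% of its speed; a pose out of reach is approached as far as the arm can. A call with a number of a shift or a turn outside -1 to 1 is refused whole. A call with a gripper value outside its range is refused whole. The fingers move at their own pace and stop on an object; "newtons" is the grip in N (left out, the last holds). Time passes only in rows, so rows that repeat a pose let the fingers close. It gives the time, the measured TCP pose, the force, the opening and the grip force at its end, in the units of the state.
- read_state(): the state, without advancing time (a new reading comes with each control period).
- imaging.get_image(name): name is "scene" or "side" or "wrist"; returns the picture (420x560x3 uint8, red, green, blue); there is no depth.
- imaging.calibration(name): a dict with "intrinsics" (3x3 intrinsics, pixels), "k1" (the pictures are not rectified: a ray, as slopes to the right and down, at radius r is drawn at 1 + k1 r^2 times it, then the intrinsics apply), "rvec" (rotation vector, rad) and "tvec" (3), from world to camera coordinates, as OpenCV has them. Camera axes: x right, y down, z forward; pixel columns grow to the right and rows downward; lengths in m; the calibration is good to about 2 mm. A picture is of the moment at which its call begins: read the wrist's pose just before it. calibration takes no time and is no camera call; for the wrist camera it gives the pose at the moment of the call.
- order.finish_job(): hands the job in; it is judged then, once.
Trained networks look in the newest picture that a camera, given by its name, has taken for a name from the list of things; names that differ only in an ending like _2 or _b are one class to them, and where a whole thing is asked for, a point or a joint stands for the part that bears it (a point fixed in the world has none). Each returns a list of dicts, best first, with "p" (0 to 1); they miss things now and then, are a little off and sometimes report something else, mostly with a low value. They report only what shows in the picture. A call takes as long as a camera call.
- imaging.trace(camera, target): "mask" (420x560 bool, what is visible of it) and "point" ([column, row] in pixels, amid what is visible of it).
- imaging.landmark_of(camera, target): "point" ([column, row] in pixels: a listed point, or the origin of a listed thing).
The state is a dict: "time_s": time; "qpos": joint angles; "qvel": joint speeds; "effort": joint torques, N m; "position": TCP position; "eef_rot": TCP orientation; "wrist_force": force on the tool from outside, world axes, zero at the start; "ft_torque": the same for the moment, N m; "gripper_width": finger opening in m; "finger_force": force on a finger pad.
Only numpy, scipy, OpenCV 4.12 (cv2) and the standard library are available. Lean on these libraries where they do the work, as an engineer would, in place of code of your own. Each camera call takes 0.05 s, during which the arm holds its last target. There are 200 camera calls.

## Task

Draw the stamping fixture's punch carrier out from under its bridge as far as it goes, lift out every worn, mushroomed punch and put it in the wooden tray, and seat every fresh punch that stands on the table fully home in a socket of its own, its key in the keyway. Then slide the loaded carrier all the way back under the bridge and let go. Do not disturb the hammer, the block of punches or the jar.

Things in the scene. Friction and masses are not known exactly. Their poses are not given: they have to be found in the camera images.
- fixture: Stamping fixture, fixed: steel bed 270 mm square, 12 mm thick, from x = -215 to +55 mm of its frame, guide strips 34 mm high along both sides, and a bridge across its far end on two posts. Origin: on the table under the middle of the bridge; +x runs along the slide away from the handle, y along the bridge.
- bridge (a point): Middle of the underside of the fixture's grey bridge, 85 mm above the table. The bridge is 54 mm along x, 284 mm along y, 20 mm thick, with three striker pins on top to 113 mm above the table; end posts at y = +-118 to +-142 mm. Seated fresh punches clear it by 7 mm; a punch that is not home hits it.
- carrier (a joint): How far the punch carrier is drawn out along -x of the fixture, m: 0 = home, sockets under the bridge; stop at 0.105. Sliding takes 2 to 4 N; it stays where left. The carrier is a steel block 140 mm (x) by 234 mm (y), top face 34 mm above the table, with three sockets in a row.
- carrier_handle (a point): Upright round post, 18 mm across, 80 mm in front of the middle socket on the carrier: this point is on its axis, 70 mm above the table, 15 mm below its top. The post rises from the carrier's top face. Pull or push it along the slide. The frame's x is the fixture's x.
- socket0 (a point): Carrier's socket 0 (the one at -y of the fixture): centre of its floor, 14 mm below the carrier's top. Eight-sided pocket 32.4 mm across with a keyway 10.4 mm wide out to 26 mm towards +x of this frame. A punch goes in only with its x along this x, else it stands 14 mm too high; seated, its origin is at this point. Moves with the carrier.
- socket1 (a point): Carrier's socket 1 (the middle one, 74 mm from its neighbours): centre of its floor, 14 mm below the carrier's top. Eight-sided pocket 32.4 mm across with a keyway 10.4 mm wide out to 26 mm towards +x of this frame. A punch goes in only with its x along this x, else it stands 14 mm too high; seated, its origin is at this point. Moves with the carrier.
- socket2 (a point): Carrier's socket 2 (the one at +y of the fixture): centre of its floor, 14 mm below the carrier's top. Eight-sided pocket 32.4 mm across with a keyway 10.4 mm wide out to 26 mm towards +x of this frame. A punch goes in only with its x along this x, else it stands 14 mm too high; seated, its origin is at this point. Moves with the carrier.
- punch0: Fresh punch 0, loose, bright steel, 0.23 kg: round body 30 mm across to 24 mm up, round head 22 mm across from there to 58 mm. At its foot a key 8 mm wide, 12 mm tall stands out to 23 mm from the axis. Origin: centre of the underside; z up the axis; +x points at the key, as does a dark line on the head. Starts standing on the table; may be absent.
- punch1: Fresh punch 1, loose, bright steel, 0.23 kg: round body 30 mm across to 24 mm up, round head 22 mm across from there to 58 mm. At its foot a key 8 mm wide, 12 mm tall stands out to 23 mm from the axis. Origin: centre of the underside; z up the axis; +x points at the key, as does a dark line on the head. Starts standing on the table; may be absent.
- punch2: Fresh punch 2, loose, bright steel, 0.23 kg: round body 30 mm across to 24 mm up, round head 22 mm across from there to 58 mm. At its foot a key 8 mm wide, 12 mm tall stands out to 23 mm from the axis. Origin: centre of the underside; z up the axis; +x points at the key, as does a dark line on the head. Starts standing on the table; may be absent.
- worn0: Worn punch 0, loose, dark steel, 0.21 kg: same foot and key as a fresh punch (body 30 mm across to 22 mm up), neck 20 mm across, mushroomed round head 29 mm across from 43 to 51 mm, 54 mm tall in all. Origin: centre of the underside; z up the axis; +x points at the key. Starts fully home in socket0; may be absent.
- worn1: Worn punch 1, loose, dark steel, 0.21 kg: same foot and key as a fresh punch (body 30 mm across to 22 mm up), neck 20 mm across, mushroomed round head 29 mm across from 43 to 51 mm, 54 mm tall in all. Origin: centre of the underside; z up the axis; +x points at the key. Starts fully home in socket1; may be absent.
- worn2: Worn punch 2, loose, dark steel, 0.21 kg: same foot and key as a fresh punch (body 30 mm across to 22 mm up), neck 20 mm across, mushroomed round head 29 mm across from 43 to 51 mm, 54 mm tall in all. Origin: centre of the underside; z up the axis; +x points at the key. Starts fully home in socket2; may be absent.
- tray: Loose open tray of light wood, 120 mm along its x, 200 mm along its y, walls 25 mm high and 6 mm thick, floor 6 mm thick. Origin: centre of the underside.
- hammer: Hammer with a wooden handle, 280 mm long, lying on the table; a bystander. Origin near the middle of the tool.
- punch_block: Wooden block 100 by 160 by 45 mm with a crowd of punches sticking up to 105 mm, on the table; a bystander. Origin: centre of the underside.
- jar: Amber glass jar 64 mm across, 85 mm tall, on the table; a bystander. Origin: centre of the underside.

How it is judged:
By the outcome, as a careful person would: the job done as asked, in the order asked, and still so for the second after the job is handed in, with the robot touching nothing.
Of punch0, punch1, punch2 only 2 to 3 are there at a start; the rules pass over those that are not, and their reading is None.
Of worn0, worn1, worn2 only 2 to 3 are there at a start; the rules pass over those that are not, and their reading is None.
At some moment in a run one of tray may be knocked a few centimetres aside while the robot is not near it.
It also fails if it takes over 210 s, if anything falls off the work surface, if the arm or the gripper's body presses on something with over 40 N, if the wrist force passes 120 N, or if a joint passes its speed limit or range.

## Working session

There is one attempt and no reset: what is moved stays moved. The work goes in short steps, Python scripts to look and compute and a tool call to move; the robot and the scene stay as the last step left them, time stands still between calls to the robot, and variables do not carry over. Pictures are saved under pics/ and viewed, at most 16 in all, crops included, and the job is handed in when it is done.

Besides the shell and the picture viewer there is one more tool, called after "Emit:" as name(argument=value, ...), one argument or row to a line, values as JSON. servo_tool: Moves the arm, as the interface text tells. Shift numbers are shares of 100 mm and turn numbers shares of 180 degrees, none past 1 either way. Its arguments: {"type":"object","properties":{"plan":{"type":"array","items":{"type":"array","items":{"type":"array","items":{"type":"number","minimum":-1,"maximum":1}}}},"newtons":{"type":"number"}},"required":["plan"]}

```bash
mkdir -p pics; ls; cat > h.py <<'E'
import numpy as np, cv2
from workcell import read_state, imaging, order, arm
def snap(cam,fn=None):
    im=imaging.get_image(cam)
    if fn: cv2.imwrite('pics/'+fn,cv2.cvtColor(np.asarray(im),cv2.COLOR_RGB2BGR))
    return im
def cal(cam):
    c=imaging.calibration(cam); R=cv2.Rodrigues(np.array(c['rvec'],float))[0]
    return np.array(c['intrinsics']),c['k1'],R,np.array(c['tvec'],float)
def ray(cam,px,c=None):
    K,k1,R,t=c or cal(cam)
    d=np.array([(px[0]-K[0,2])/K[0,0],(px[1]-K[1,2])/K[1,1]]); u=d.copy()
    for _ in range(30): u=d/(1+k1*(u@u))
    return -R.T@t, R.T@np.array([u[0],u[1],1])
def at_z(cam,px,z,c=None):
    o,d=ray(cam,px,c); return o+d*(z-o[2])/d[2]
def proj(cam,P,c=None):
    K,k1,R,t=c or cal(cam)
    q=R@np.array(P,float)+t; u=q[:2]/q[2]; u=u*(1+k1*(u@u))
    return np.array([K[0,0]*u[0]+K[0,2],K[1,1]*u[1]+K[1,2]])
def tri(obs):
    A=np.zeros((3,3));b=np.zeros(3)
    for o,d in obs:
        d=d/np.linalg.norm(d);M=np.eye(3)-np.outer(d,d);A+=M;b+=M@o
    return np.linalg.solve(A,b)
def lm(cam,t): return [(round(r['p'],2),np.round(r['point'],1)) for r in imaging.landmark_of(cam,t)]
E
python3 - <<'E'
from h import *
for c in ['scene','side','wrist']:
    snap(c,c+'0.png'); K,k1,R,t=cal(c); print(c,K[0,0],np.round(-R.T@t,3),np.round(R[2],2))
for c in ['scene','side']:
    for n in ['bridge','carrier_handle','socket0','socket1','socket2','punch0','worn0','tray','fixture','hammer','punch_block','jar']:
        print(c,n,[(p,x.tolist()) for p,x in lm(c,n)])
E
```

```text
pics
scene 391.9794546491794 [ 0.842 -0.446  0.679] [-0.4   0.61 -0.68]
side 434.8505920676318 [0.076 0.731 0.914] [ 0.37 -0.59 -0.71]
wrist 313.15160870393646 [ 0.223 -0.535  0.374] [-0.3  -0.08 -0.95]
scene bridge [(0.56, [334.8, 213.4]), (0.37, [307.8, 252.4])]
scene carrier_handle [(0.92, [303.7, 200.7]), (0.42, [331.9, 230.4])]
scene socket0 [(0.87, [348.9, 216.7]), (0.86, [310.3, 250.2]), (0.58, [332.8, 229.5])]
scene socket1 [(0.87, [348.9, 216.7]), (0.86, [310.3, 250.2]), (0.58, [332.8, 229.5])]
scene socket2 [(0.87, [348.9, 216.7]), (0.86, [310.3, 250.2]), (0.58, [332.8, 229.5])]
scene punch0 [(0.94, [114.2, 371.8]), (0.73, [196.5, 287.7]), (0.73, [307.7, 202.3])]
scene worn0 [(0.6, [328.3, 233.9]), (0.6, [351.9, 217.8]), (0.44, [308.7, 253.2])]
scene tray [(0.87, [216.4, 393.0])]
scene fixture [(0.96, [327.4, 241.3])]
scene hammer []
scene punch_block [(0.81, [262.8, 137.8])]
scene jar [(0.61, [331.9, 352.2]), (0.52, [115.4, 371.8])]
side bridge [(0.76, [223.9, 219.9])]
side carrier_handle [(0.63, [245.5, 235.6]), (0.29, [225.9, 231.5])]
side socket0 [(0.9, [207.1, 250.8]), (0.88, [226.4, 231.9]), (0.69, [220.8, 219.3]), (0.65, [247.6, 219.6])]
side socket1 [(0.9, [207.1, 250.8]), (0.88, [226.4, 231.9]), (0.69, [220.8, 219.3]), (0.65, [247.6, 219.6])]
side socket2 [(0.9, [207.1, 250.8]), (0.88, [226.4, 231.9]), (0.69, [220.8, 219.3]), (0.65, [247.6, 219.6])]
side punch0 [(0.71, [331.5, 200.4]), (0.67, [357.5, 157.8])]
side worn0 [(0.55, [203.6, 248.6]), (0.51, [247.0, 216.4]), (0.48, [225.4, 232.2])]
side tray [(0.59, [298.3, 151.7]), (0.49, [172.0, 345.0])]
side fixture [(0.83, [228.0, 232.9])]
side hammer [(0.85, [172.7, 348.3]), (0.58, [356.8, 156.3])]
side punch_block [(0.6, [291.1, 380.0]), (0.48, [245.1, 235.2]), (0.26, [296.8, 151.4])]
side jar [(0.56, [237.9, 170.5]), (0.2, [246.6, 219.9])]
```

View pics/scene0.png

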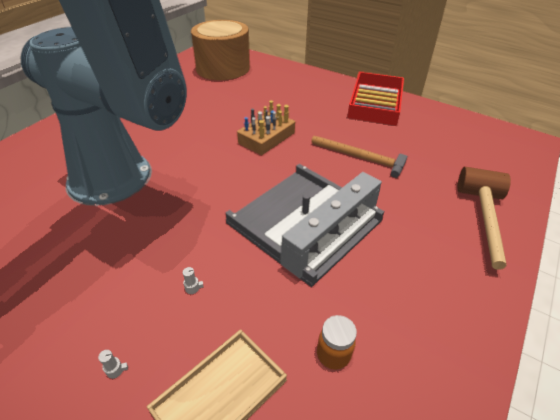

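View pics/side0.png

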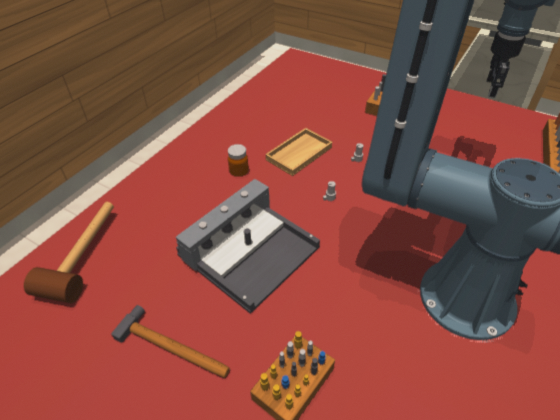

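View pics/wrist0.png

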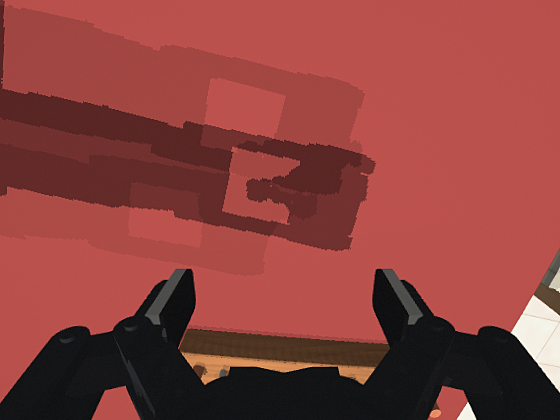

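```bash
python3 - <<'E'
from h import *
z={'handle':.07}
for n,s,d in [('bridge',(334.8,213.4),(223.9,219.9)),('handle',(303.7,200.7),(245.5,235.6)),('sA',(348.9,216.7),(247.6,219.6)),('sB',(310.3,250.2),(207.1,250.8)),('sC',(332.8,229.5),(226.4,231.9)),('tray',(216.4,393),(298.3,151.7)),('block',(262.8,137.8),(291.1,380)),('jar',(331.9,352.2),(237.9,170.5)),('fix',(327.4,241.3),(228,232.9)),('pA',(114.2,371.8),(357.5,157.8)),('pB',(196.5,287.7),(331.5,200.4))]:
    zz={'bridge':.085,'handle':.07,'sA':.02,'sB':.02,'sC':.02}.get(n,0)
    a=ray('scene',s);b=ray('side',d);P=tri([a,b]);print(n,np.round(P,3),np.round(at_z('scene',s,zz),3),np.round(at_z('side',d,zz),3))
E
```

```text
bridge [0.615 0.143 0.075] [0.618 0.133 0.085] [0.608 0.15  0.085]
handle [0.535 0.151 0.067] [0.534 0.146 0.07 ] [0.537 0.156 0.07 ]
sA [0.607 0.124 0.073] [0.627 0.205 0.02 ] [0.593 0.07  0.02 ]
sB [ 0.616  0.153 -0.047] [0.602 0.064 0.02 ] [0.622 0.217 0.02 ]
sC [0.615 0.141 0.025] [0.614 0.147 0.02 ] [0.617 0.137 0.02 ]
tray [ 0.625 -0.284  0.009] [ 0.62  -0.284  0.   ] [ 0.633 -0.292  0.   ]
block [0.257 0.391 0.004] [0.247 0.392 0.   ] [0.264 0.393 0.   ]
jar [ 0.75  -0.109  0.001] [ 0.748 -0.11   0.   ] [ 0.753 -0.109  0.   ]
fix [0.618 0.125 0.003] [0.614 0.124 0.   ] [0.624 0.125 0.   ]
pA [ 0.448 -0.358  0.002] [ 0.447 -0.357  0.   ] [ 0.448 -0.362  0.   ]
pB [ 0.439 -0.14  -0.007] [ 0.449 -0.14   0.   ] [ 0.432 -0.138  0.   ]
```

The scene view shows the fixture at about (327,241), with the carrier home and the handle at (304,200). Two fresh punches stand at (190,283) and (110,365). The tray is at (218,390), the jar at (338,340), the block at (266,130), and the hammer at (360,155). The side view agrees and adds an orange object, partly hidden, at (378,100). The wrist view shows only bare table and the edge of that wooden object at the bottom.

```bash
python3 - <<'E'
from h import *
s=read_state(); R=cv2.Rodrigues(np.array(s['eef_rot']))[0]; print(np.round(R,3), s['position'],s['time_s'])
print('mystery',at_z('side',(378,100),0.03))
for P in [(.2,-.3,0),(.3,-.3,0),(.3,-.45,0),(.4,-.5,0),(.5,-.5,0),(.6,-.5,0)]: print(P,proj('scene',P),proj('side',P),proj('wrist',P))
K,k1,Rw,t=cal('wrist'); print('cam in tool',R.T@(-Rw.T@t-np.array(s['position'])), np.round(Rw@R,3))
E
```

```text
[[ 0.967  0.254  0.   ]
 [ 0.254 -0.967  0.   ]
 [ 0.    -0.    -1.   ]] [ 0.14606966 -0.55614852  0.2072851 ] 1.35
mystery [ 0.50992683 -0.67939083  0.03      ]
(0.2, -0.3, 0) [ 58.22506193 284.35325264] [424.93170806 195.3305159 ] [79.22385088 75.99287292]
(0.3, -0.3, 0) [ 87.83083463 307.75129682] [393.31129902 183.99195472] [ 88.67956187 -19.42554981]
(0.3, -0.45, 0) [ 21.16679636 366.52794418] [409.76197511 157.56113897] [224.51821481  14.58096121]
(0.4, -0.5, 0) [ 28.63331881 424.33999061] [386.70774308 140.43784051] [294.18029943 -75.28465988]
(0.5, -0.5, 0) [ 66.27568342 464.43596495] [359.96960131 131.84904097] [ 320.68985898 -180.17770902]
(0.6, -0.5, 0) [110.08693356 509.40876019] [334.49244953 123.66788505] [ 345.49818367 -264.41972041]
cam in tool [ 0.07968357 -0.00029143 -0.16734804] [[ 0.001  1.     0.   ]
 [-0.95   0.001 -0.313]
 [-0.313 -0.     0.95 ]]
```

Emit:
servo_tool(
  plan=[
    [[0.3,0.2,0.3,0,1],[0.6,0.4,0.6,0,1],[1,0.7,1,0,1],[1,1,1,0,1]],
  ],
)

```text
time_s: 1.68
position: [0.2431, -0.4677, 0.3055]
eef_rot: [3.112, 0.401, 0.002]
wrist_force: [0.8, 0.9, 1.4]
gripper_width: 0.0856
finger_force: 0.0
```

Emit:
servo_tool(
  plan=[
    [[0.3,0.3,0.3,0,1],[0.7,0.7,0.4,0,1],[1,1,0.4,0,1],[1,1,0.4,0,1],[1,1,0.4,0,1]],
  ],
)

```text
time_s: 2.1
position: [0.3446, -0.3631, 0.3441]
eef_rot: [3.113, 0.41, 0.004]
wrist_force: [-0.8, -0.5, -0.2]
gripper_width: 0.0852
finger_force: 0.0
```

```bash
python3 - <<'E'
from h import *
snap('wrist','w1.png'); c=cal('wrist')
for n in ['punch0','tray','worn0']:
    for p,x in lm('wrist',n): print(n,p,x,np.round(at_z('wrist',x,0,c),3))
E
```

```text
punch0 0.65 [294.1  92.9] [ 0.445 -0.354  0.   ]
punch0 0.6 [164.8  61.9] [ 0.439 -0.153  0.   ]
```

View pics/w1.png

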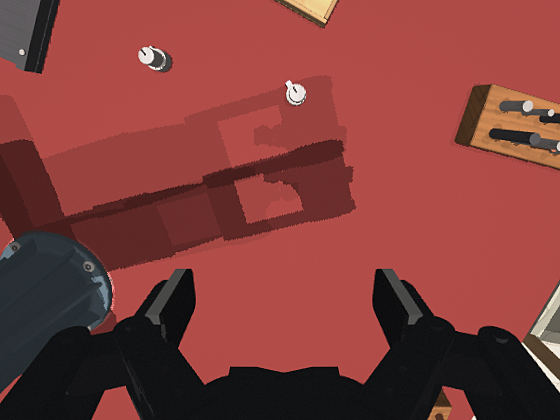

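The wrist view shows two fresh punches, at (294,93) and (155,58), and no third. A rack at the right, around (520,120), is not part of the job.

Emit:
servo_tool(
  plan=[
    [[0.1,0.4,0,-0.03,1],[0.1,0.8,0,-0.06,1],[0.1,1,0,-0.09,1],[0.1,1,0,-0.126,1]],
  ],
)

```text
time_s: 2.63
position: [0.3508, -0.2641, 0.3427]
eef_rot: [-3.133, 0.225, -0.0]
wrist_force: [1.4, -0.1, -0.3]
gripper_width: 0.0855
finger_force: 0.0
```

Emit:
servo_tool(
  plan=[
    [[0,0.4,0,0,1],[0,0.8,0,0,1],[0,1,0,0,1]],
  ],
)

```text
time_s: 2.88
position: [0.3505, -0.1647, 0.3423]
eef_rot: [-3.132, 0.221, 0.001]
wrist_force: [1.4, -0.2, 0.5]
gripper_width: 0.0855
finger_force: 0.0
```

Emit:
servo_tool(
  plan=[
    [[0,0.4,0,0,1],[0,0.8,0,0,1],[0,1,0,0,1]],
  ],
)

```text
time_s: 3.13
position: [0.3507, -0.0645, 0.3426]
eef_rot: [-3.133, 0.22, -0.0]
wrist_force: [0.2, -0.1, -0.3]
gripper_width: 0.0852
finger_force: 0.0
```

Emit:
servo_tool(
  plan=[
    [[0,0.4,0,0,1],[0,0.8,0,0,1],[0,1,0,0,1]],
  ],
)

```text
time_s: 3.38
position: [0.351, 0.0356, 0.3427]
eef_rot: [-3.133, 0.22, -0.0]
wrist_force: [0.3, -0.5, 0.1]
gripper_width: 0.0851
finger_force: 0.0
```

Emit:
servo_tool(
  plan=[
    [[0.2,0.4,0,0,1],[0.4,0.8,0,0,1],[0.6,1,0,0,1],[0.6,1,0,0,1],[0.6,1,0,0,1]],
  ],
)

```text
time_s: 3.8
position: [0.4119, 0.1336, 0.3415]
eef_rot: [3.133, -0.217, -0.005]
wrist_force: [-0.4, -0.4, -0.2]
gripper_width: 0.0853
finger_force: 0.0
```

```bash
python3 - <<'E'
from h import *
s=read_state(); print(s['position'],s['qpos'],s['eef_rot'],s['time_s'])
snap('wrist','w2.png'); c=cal('wrist')
for n,z in [('carrier_handle',.07),('socket0',.02),('bridge',.085),('fixture',0),('worn0',.02)]:
    for p,x in lm('wrist',n): print(n,p,x,np.round(at_z('wrist',x,z,c),3))
E
```

```text
[0.41188051 0.13361548 0.34150638] [ 3.85001822e-02 -2.32185556e-01  1.74479785e+00 -4.00552366e-04
  1.63204551e+00  1.74737004e+00] [ 3.13337819 -0.21670025 -0.00471842] 3.8
carrier_handle 0.76 [261.9  77.5] [0.531 0.145 0.07 ]
socket0 0.68 [264.2  14.4] [0.617 0.131 0.02 ]
socket0 0.67 [318.4  18.3] [0.602 0.057 0.02 ]
socket0 0.65 [208.4  12.4] [0.631 0.208 0.02 ]
bridge 0.94 [255.5   2.9] [0.614 0.138 0.085]
bridge 0.73 [262.5  18.2] [0.597 0.132 0.085]
bridge 0.72 [207.7  15.3] [0.61  0.198 0.085]
fixture 0.83 [263.4  18.2] [0.618 0.133 0.   ]
fixture 0.64 [316.9  18.8] [0.606 0.056 0.   ]
```

View pics/w2.png

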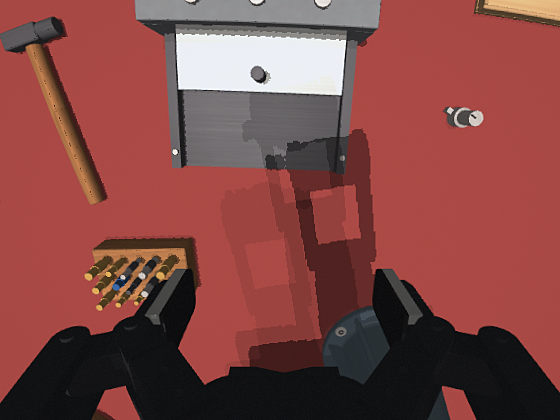

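The wrist view shows the carrier's front edge running from (177,89) to (343,97) and the handle top at (258,72). The hammer is to the left and the punch block is at (145,270), both clear of the work.

```bash
python3 - <<'E'
from h import *
im=cv2.imread('pics/w2.png'); c=cal('wrist')
from scipy.optimize import least_squares
a=at_z('wrist',(177,89),.034,c);b=at_z('wrist',(343,97),.034,c);d=a-b;print(a,b,np.linalg.norm(d),np.degrees(np.arctan2(-d[0],d[1])))
# front edge by threshold
g=im.min(2); pts=[]
for u in range(185,335,4):
    col=g[60:130,u].astype(int); k=np.argmin(np.diff(col)); pts.append(at_z('wrist',(u,60+k+.5),.034,c)[:2])
pts=np.array(pts); p=np.polyfit(pts[:,1],pts[:,0],1); r=pts[:,0]-np.polyval(p,pts[:,1]); ok=abs(r)<.002; p=np.polyfit(pts[ok,1],pts[ok,0],1)
print('yaw',np.degrees(-np.arctan(p[0])),ok.mean())
for n,z in [('carrier_handle',.085),('carrier_handle',.034)]: pass
m=imaging.trace('wrist','carrier_handle')
for q in m[:2]: print(q['p'],q['point'],q['mask'].sum())
print('top',at_z('wrist',(258,71),.085,c))
E
```

```text
[0.53819247 0.26976753 0.034     ] [0.4929086  0.03430015 0.034     ] 0.23978222825083637 -10.885922719824846
yaw -10.508908580248134 1.0
0.96 [259.4, 61.6] 10967
top [0.53872236 0.14708988 0.085     ]
```

Emit:
servo_tool(
  plan=[
    [[0.3,0.1,-0.3,-0.015,1],[0.6,0.15,-0.6,-0.015,1],[0.6,0.15,-1,-0.015,1],[0.6,0.15,-1.0,-0.015,1],[0.6,0.15,-1.0,-0.015,1]],
  ],
)

```text
time_s: 4.57
position: [0.4696, 0.1481, 0.241]
eef_rot: [3.127, -0.293, -0.009]
wrist_force: [-0.5, -0.0, 0.1]
gripper_width: 0.0848
finger_force: 0.0
```

```bash
python3 - <<'E'
from h import *
s=read_state(); print(s['position'],s['time_s'])
snap('wrist'); c=cal('wrist')
for p,x in lm('wrist','carrier_handle'): print(p,x,np.round(at_z('wrist',x,.07,c),4))
for q in imaging.trace('wrist','worn0')+imaging.trace('wrist','tray'): print(q['p'],q['point'],q['mask'].sum())
E
```

```text
[0.46961289 0.14808599 0.24101308] 4.5667
0.82 [274.1 124.8] [0.5337 0.1467 0.07  ]
0.73 [273.5, 98.0] 15102
0.58 [517.5, 155.3] 1005
0.88 [544.0, 14.5] 945
```

Emit:
servo_tool(
  plan=[
    [[0.3,0,-0.3,0,1],[0.64,-0.01,-0.6,0,1],[0.64,-0.01,-1,0,1],[0.64,-0.01,-1,0,1]],
  ],
)

```text
time_s: 5.1
position: [0.5331, 0.147, 0.1375]
eef_rot: [3.127, -0.293, -0.012]
wrist_force: [-1.9, 0.4, -1.8]
gripper_width: 0.0855
finger_force: 0.0
```

Emit:
servo_tool(
  plan=[
    [[0,0,-0.3,0,1],[0,0,-0.6,0,1],[0,0,-0.95,0,1],[0,0,-0.95,0,1],[0,0,-0.95,0,0],[0,0,-0.95,0,0],[0,0,-0.95,0,0],[0,0,-0.95,0,0],[0,0,-0.95,0,0],[0,0,-0.95,0,0],[0,0,-0.95,0,0]],
  ],
  newtons=40,
)

```text
time_s: 6.02
position: [0.5372, 0.1499, 0.0498]
eef_rot: [-3.124, 0.292, -0.006]
wrist_force: [1.0, 9.0, 6.2]
gripper_width: 0.0158
finger_force: 38.9
```

```bash
python3 - <<'E'
from h import *
im=snap('wrist'); s=read_state(); print(s['position'],s['gripper_width'],s['finger_force'],s['wrist_force'])
cv2.imwrite('pics/w3.png',cv2.cvtColor(im,cv2.COLOR_RGB2BGR))
E
```

```text
[0.53715724 0.14989759 0.04987573] 0.015603783520711893 38.89470398426056 [0.68587506 8.07556819 6.51295956]
```

View pics/w3.png

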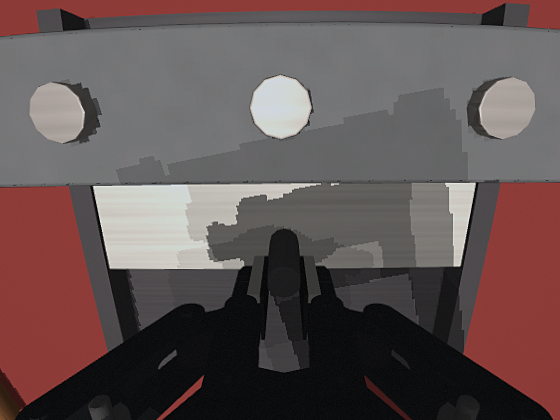

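```bash
python3 - <<'E'
from h import *
c=cal('wrist'); p=np.array(read_state()['position']); ex=np.array([np.cos(-.187),np.sin(-.187),0])
for d in [0,.005,.01,.015]: print(d,proj('wrist',[*(p+ex*d)[:2],.085],c),proj('wrist',[*(p+ex*d)[:2],.034],c))
print(lm('wrist','carrier_handle'),lm('wrist','bridge'))
for x in [(57,110),(281,104),(505,106)]: print(at_z('wrist',x,.113,c))
E
```

```text
0 [283.23369101 280.64696411] [283.66507552 238.67520064]
0.005 [283.24257438 271.46174998] [283.67538297 231.367937  ]
0.01 [283.25168884 262.06363383] [283.68584845 223.94075013]
0.015 [283.26104007 252.44833032] [283.69647348 216.39217998]
[(0.75, array([283. , 267.2]))] [(0.83, array([283.1, 109.6]))]
[0.62921814 0.20856733 0.113     ]
[0.61627749 0.13556809 0.113     ]
[0.60317006 0.06349424 0.113     ]
```

The grip is centred on the post, which stands at (285,280) in this view. The three striker pins show at (57,110), (281,104) and (505,106), and they give a slide yaw of about -10.3°. Next I draw the carrier out.

Emit:
servo_tool(
  plan=[
    [[-0.2,0.036,0,0,0],[-0.4,0.073,0,0,0],[-0.6,0.11,0,0,0],[-0.8,0.145,0,0,0],[-0.98,0.178,0,0,0],[-0.98,0.178,0,0,0]],
  ],
)

```text
time_s: 6.67
position: [0.4355, 0.1681, 0.0497]
eef_rot: [-3.124, 0.291, 0.0]
wrist_force: [-5.7, 8.0, 11.8]
gripper_width: 0.0156
finger_force: 43.5
```

Emit:
servo_tool(
  plan=[
    [[-0.04,0.007,0,0,0],[-0.08,0.014,0,0,0],[-0.12,0.021,0,0,0],[-0.12,0.021,0,0,0],[-0.12,0.021,0,0,0]],
  ],
)

```text
time_s: 7.08
position: [0.433, 0.1686, 0.0499]
eef_rot: [-3.123, 0.293, -0.026]
wrist_force: [21.7, 5.0, -16.7]
gripper_width: 0.0155
finger_force: 40.8
```

Emit:
servo_tool(
  plan=[
    [[0,0,0,0,0],[0.12,-0.021,0,0,1],[0.12,-0.021,0,0,1],[0.12,-0.021,0,0,1],[0.12,-0.021,0,0,1],[0.12,-0.021,0.3,0,1],[0.12,-0.021,0.6,0,1],[0.12,-0.021,1,0,1],[0.12,-0.021,1,0,1]],
  ],
)

```text
time_s: 7.83
position: [0.4413, 0.1662, 0.1547]
eef_rot: [-3.126, 0.291, -0.017]
wrist_force: [1.9, 0.4, 1.3]
gripper_width: 0.0856
finger_force: 0.0
```

Emit:
servo_tool(
  plan=[
    [[0,0,0.3,0,1],[0,0,0.6,0,1],[0,0,1,0,1],[0,0,1,0,1],[0,0,1,0,1]],
  ],
)

```text
time_s: 8.25
position: [0.4386, 0.1658, 0.2502]
eef_rot: [-3.127, 0.291, -0.008]
wrist_force: [-0.1, -0.1, -0.0]
gripper_width: 0.0853
finger_force: 0.0
```

```bash
python3 - <<'E'
from h import *
s=read_state(); print(s['position'],s['eef_rot'],s['time_s'])
snap('wrist','w4.png'); c=cal('wrist')
for n,z in [('carrier_handle',.07),('socket0',.02),('bridge',.085),('worn0',.02)]:
    for p,x in lm('wrist',n): print(n,p,x,np.round(at_z('wrist',x,z,c),4))
for q in imaging.trace('wrist','worn0'): print(q['p'],q['point'],q['mask'].sum())
E
```

```text
[0.43856044 0.16579627 0.25015857] [-3.12696598  0.29140203 -0.00842274] 8.25
carrier_handle 0.95 [285.6 187.8] [0.4295 0.1648 0.07  ]
socket0 0.73 [221.7 110.3] [0.5266 0.2253 0.02  ]
socket0 0.72 [346.3 112.1] [0.4967 0.0771 0.02  ]
socket0 0.71 [286.2 113.5] [0.5082 0.1492 0.02  ]
socket0 0.22 [280.8  20.8] [0.6096 0.1366 0.02  ]
bridge 0.49 [ 53.7 153.1] [0.5185 0.4045 0.085 ]
worn0 0.86 [341.6 112.1] [0.4977 0.0827 0.02  ]
worn0 0.77 [282.9 112. ] [0.5107 0.1528 0.02  ]
0.81 [284.0, 117.0] 617
0.77 [347.7, 111.6] 816
0.65 [214.9, 114.6] 766
0.62 [139.1, 307.8] 3532
```

View pics/w4.png

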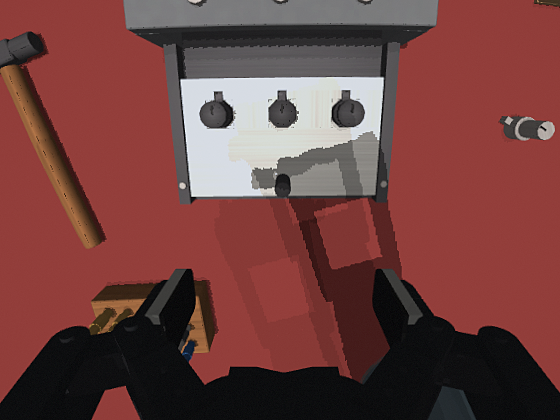

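All three sockets hold worn punches, at (215,113), (283,113) and (347,111), and the carrier is fully out. I take socket 0's punch first.

Emit:
servo_tool(
  plan=[
    [[0.3,-0.4,0,0,0.75],[0.6,-0.84,0,0,0.75],[0.6,-0.84,-0.4,0,0.75],[0.6,-0.84,-0.8,0,0.75],[0.6,-0.84,-1,0,0.75],[0.6,-0.84,-1,0,0.75]],
  ],
)

```text
time_s: 9.05
position: [0.4927, 0.0812, 0.1412]
eef_rot: [3.128, -0.294, -0.019]
wrist_force: [-1.2, 1.0, -0.1]
gripper_width: 0.0643
finger_force: 0.0
```

```bash
python3 - <<'E'
from h import *
s=read_state(); print(s['position'],s['gripper_width'])
snap('wrist','w5.png');snap('side');snap('scene'); c=cal('wrist')
for p,x in lm('wrist','worn0'): print('worn',p,x,np.round(at_z('wrist',x,.02,c),4))
for cam in ['side','scene']:
  q=imaging.trace(cam,'tray')[0]; k=cv2.findContours(q['mask'].astype(np.uint8),0,1)[0]; k=max(k,key=len)[:,0]
  print(cam,q['p'],k.min(0),k.max(0))
  P=np.array([at_z(cam,u,.025)[:2] for u in k],np.float32)*1000; print(cv2.minAreaRect(P)); print(cv2.boxPoints(cv2.minAreaRect(P)))
  print(lm(cam,'tray'),[at_z(cam,x,0)[:2] for p,x in lm(cam,'tray')])
p=np.array(s['position']);print(proj('wrist',[*p[:2],.074],c))
E
```

```text
[0.4926802  0.08118548 0.14117938] 0.06427923810303583
worn 0.95 [281.6 185.9] [0.5049 0.0823 0.02  ]
worn 0.91 [125.4 188.6] [0.5311 0.2345 0.02  ]
worn 0.7 [204.8 188.2] [0.5166 0.1564 0.02  ]
side 0.72 [290 129] [331 174]
((617.669189453125, -272.5924072265625), (214.65951538085938, 134.9305877685547), 78.10479736328125)
[[ 529.5296  -363.7113 ]
 [ 661.5627  -391.5235 ]
 [ 705.8088  -181.47351]
 [ 573.7757  -153.66132]]
[(0.71, array([297.2, 153.6]))] [array([ 0.63121695, -0.28087654])]
scene 0.88 [148 329] [285 419]
((629.9467163085938, -285.3265075683594), (200.2398681640625, 125.4322280883789), 77.31615447998047)
[[ 546.77765 -369.2325 ]
 [ 669.14886 -396.77383]
 [ 713.1158  -201.4205 ]
 [ 590.74457 -173.87918]]
[(0.66, array([214.2, 391.7]))] [array([ 0.61530264, -0.28390415])]
[285.26927954 215.79909899]
```

View pics/w5.png

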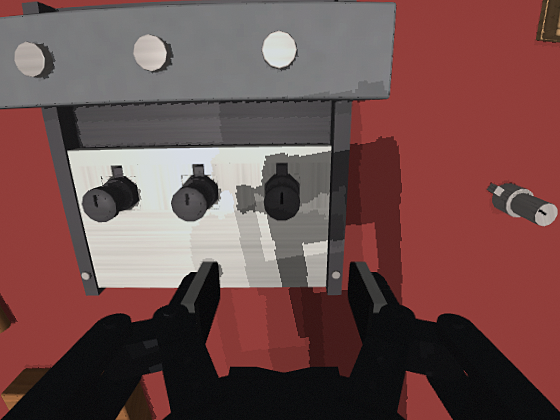

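```bash
python3 - <<'E'
from h import *
c=cal('wrist');s=read_state(); print(s['position'],s['eef_rot'])
snap('wrist','x.png')
for p,x in lm('wrist','worn0'): print('worn',p,x,np.round(at_z('wrist',x,.02,c),4))
im=cv2.imread('pics/x.png')
p=np.array(s['position']);print(proj('wrist',[*p[:2],.074],c))
for q in imaging.trace('wrist','worn0')[:3]:
  m=q['mask'];v,u=np.where(m); b=v.max(); print(q['p'],u.min(),u.max(),v.min(),b, at_z('wrist',((u.min()+u.max())/2,b),.071,c))
E
```

```text
[0.49800783 0.08164599 0.14874391] [-3.12797728e+00  2.91415615e-01 -3.04214659e-03]
worn 0.75 [283.3 194. ] [0.4968 0.0822 0.02  ]
worn 0.73 [131.3 196. ] [0.5228 0.2312 0.02  ]
worn 0.68 [208.1 193.1] [0.5113 0.1546 0.02  ]
[283.57253056 209.86694216]
0.8 178 220 170 224 [0.4978398  0.15398397 0.071     ]
0.79 267 300 170 223 [0.48570307 0.08401341 0.071     ]
0.65 91 144 171 224 [0.51062445 0.22315952 0.071     ]
```

Emit:
servo_tool(
  plan=[
    [[0,0,-0.3,0,0.75],[0,0,-0.6,0,0.75],[0,0,-0.9,0,0.75],[0,0,-1,0,0.75],[0,0,-1,0,0.75],[0,0,-1,0,0.1],[0,0,-1,0,0.1],[0,0,-1,0,0.1],[0,0,-1,0,0.1],[0,0,-1,0,0.1],[0,0,-1,0,0.1]],
  ],
  newtons=50,
)

```text
time_s: 10.62
position: [0.5, 0.082, 0.0504]
eef_rot: [-3.127, 0.292, -0.008]
wrist_force: [-1.4, 2.8, 9.6]
gripper_width: 0.0086
finger_force: 4.7
```

Emit:
servo_tool(
  plan=[
    [[0,0,0.1,0,0.1],[0,0,0.3,0,0.1],[0,0,0.6,0,0.1],[0,0,1,0,0.1],[0,0,1,0,0.1],[0,0,1,0,0.1]],
  ],
)

```text
time_s: 11.12
position: [0.5, 0.0813, 0.1517]
eef_rot: [3.128, -0.292, 0.012]
wrist_force: [0.2, 1.5, 0.3]
gripper_width: 0.009
finger_force: 0.0
```

```bash
python3 - <<'E'
from h import *
c=cal('wrist');s=read_state(); print(s['position'],s['eef_rot'])
snap('wrist','w6.png')
E
```

```text
[0.49998704 0.08127464 0.15165518] [ 3.12794988 -0.2917223   0.01194481]
```

View pics/w6.png

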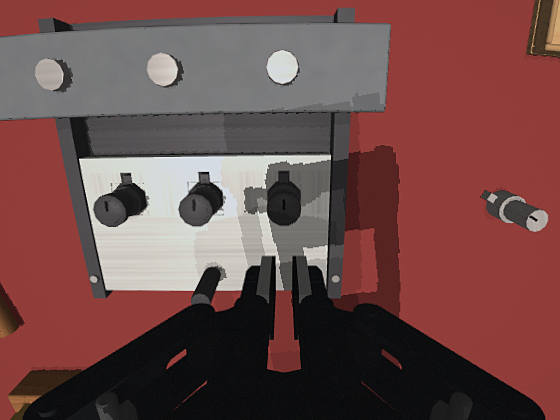

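The gripper closed empty because the pads slipped off the domed head. The worn punch still sits in its socket at (283,203). I'll grip lower.

Emit:
servo_tool(
  plan=[
    [[0,0,-0.15,0,0.75],[0,0,-0.15,0,0.75],[0,0,-0.15,0,0.75]],
  ],
)

```text
time_s: 11.42
position: [0.4957, 0.0816, 0.131]
eef_rot: [3.128, -0.292, -0.007]
wrist_force: [1.0, 0.2, -0.3]
gripper_width: 0.0446
finger_force: 0.0
```

Emit:
servo_tool(
  plan=[
    [[0,0,-0.3,0,0.75],[0,0,-0.6,0,0.75],[0,0,-0.9,0,0.75],[0,0,-0.97,0,0.75],[0,0,-0.97,0,0.75],[0,0,-0.97,0,0.1],[0,0,-0.97,0,0.1],[0,0,-0.97,0,0.1],[0,0,-0.97,0,0.1],[0,0,-0.97,0,0.1],[0,0,-0.97,0,0.1]],
  ],
  newtons=50,
)

```text
time_s: 12.33
position: [0.4993, 0.0815, 0.038]
eef_rot: [-3.128, 0.292, -0.006]
wrist_force: [-1.0, 0.2, 6.1]
gripper_width: 0.0262
finger_force: 48.9
```

Emit:
servo_tool(
  plan=[
    [[0,0,0.1,0,0.1],[0,0,0.3,0,0.1],[0,0,0.6,0,0.1],[0,0,1,0,0.1],[0,0,1,0,0.1]],
  ],
)

```text
time_s: 12.75
position: [0.5027, 0.0813, 0.1445]
eef_rot: [-3.128, 0.291, -0.021]
wrist_force: [3.0, -0.8, -1.3]
gripper_width: 0.0263
finger_force: 49.7
```

Emit:
servo_tool(
  plan=[
    [[0.05,-0.3,0,0,0.1],[0.1,-0.7,0,0,0.1],[0.2,-1,0,0,0.1]],
  ],
)

```text
time_s: 13.0
position: [0.5172, -0.0199, 0.137]
eef_rot: [3.127, -0.289, 0.002]
wrist_force: [0.9, -0.5, -2.0]
gripper_width: 0.0261
finger_force: 49.9
```

Emit:
servo_tool(
  plan=[
    [[0.05,-0.3,0,0,0.1],[0.1,-0.7,0,0,0.1],[0.2,-1,0,0,0.1]],
  ],
)

```text
time_s: 13.25
position: [0.537, -0.121, 0.1365]
eef_rot: [3.127, -0.292, 0.001]
wrist_force: [0.2, 0.8, -2.0]
gripper_width: 0.0259
finger_force: 49.9
```

Emit:
servo_tool(
  plan=[
    [[0.05,-0.3,0,0,0.1],[0.1,-0.7,0,0,0.1],[0.2,-1,0,0,0.1],[0.2,-1,0,0,0.1],[0.2,-1,0,0,0.1],[0.2,-1,0,0,0.1]],
  ],
)

```text
time_s: 13.75
position: [0.5571, -0.2181, 0.1358]
eef_rot: [-3.127, 0.293, 0.001]
wrist_force: [0.2, 0.4, -1.8]
gripper_width: 0.0262
finger_force: 50.0
```

```bash
cat >> h.py <<'E'
def tray(verbose=True):
    out=[]
    for cam,f in [('wrist',None),('scene',None)]:
        c=cal(cam); snap(cam)
        for p,x in lm(cam,'tray')[:1]: print(cam,p,x,np.round(at_z(cam,x,0,c)[:2],3))
        for q in imaging.trace(cam,'tray')[:1]:
            k=max(cv2.findContours(q['mask'].astype(np.uint8),0,1)[0],key=len)[:,0]
            r=cv2.minAreaRect(np.array([at_z(cam,u,.025,c)[:2] for u in k],np.float32)*1000); print(q['p'],np.round(r[0]),np.round(r[1]),round(r[2],1))
E
python3 - <<'E'
from h import *
s=read_state(); print(s['position'],s['gripper_width'],s['finger_force'],s['time_s'])
tray()
snap('wrist','w7.png')
E
```

```text
[ 0.55705149 -0.21814858  0.13579672] 0.026237333297053182 49.95856733992696 13.75
wrist 0.79 [341.1 103.9] [ 0.629 -0.286]
0.97 [ 627. -284.] [200. 121.] 77.6
scene 0.87 [214.6 393.4] [ 0.618 -0.286]
0.88 [ 630. -285.] [202. 127.] 77.2
```

View pics/w7.png

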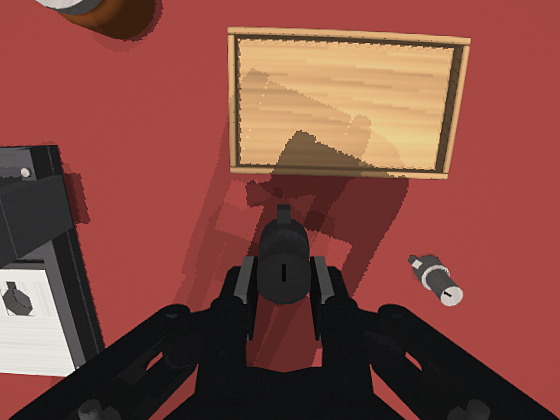

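The worn punch is held upright at (284,260), and the tray at (345,105) is empty and unmoved. I place the punch in the tray's near right part.

Emit:
servo_tool(
  plan=[
    [[0.15,-0.3,0,0,0.1],[0.3,-0.7,0,0,0.1],[0.33,-1,0,0,0.1],[0.33,-1,-0.2,0,0.1],[0.33,-1,-0.3,0,0.1]],
  ],
)

```text
time_s: 14.52
position: [0.5901, -0.32, 0.1044]
eef_rot: [-3.128, 0.295, 0.0]
wrist_force: [-0.1, 0.6, -3.7]
gripper_width: 0.0258
finger_force: 50.1
```

Emit:
servo_tool(
  plan=[
    [[0,-0.07,-0.3,0,0.1],[0,-0.07,-0.5,0,0.1],[0,-0.07,-0.7,0,0.1],[0,-0.07,-0.79,0,0.1],[0,-0.07,-0.79,0,0.1],[0,-0.07,-0.79,0,0.1],[0,-0.07,-0.79,0,0.55],[0,-0.07,-0.79,0,0.55],[0,-0.07,-0.79,0,0.55],[0,-0.07,-0.79,0,0.55],[0,-0.07,-0.5,0,0.55],[0,-0.07,0,0,0.55]],
  ],
)

```text
time_s: 15.52
position: [0.5872, -0.323, 0.0929]
eef_rot: [-3.122, 0.292, 0.013]
wrist_force: [1.3, -1.2, -1.1]
gripper_width: 0.0468
finger_force: 0.0
```

Emit:
servo_tool(
  plan=[
    [[0,0.3,0.1,0,0.75],[0,0.7,0.2,0,0.75],[0,1,0.3,0,0.75],[0,1,0.3,0,0.75],[0,1,0.3,0,0.75]],
  ],
)

```text
time_s: 15.93
position: [0.5912, -0.2243, 0.1287]
eef_rot: [3.127, -0.288, 0.003]
wrist_force: [-0.2, -0.6, 0.4]
gripper_width: 0.0637
finger_force: 0.0
```

```bash
python3 - <<'E'
from h import *
s=read_state(); print(s['position'],s['gripper_width'],s['time_s'])
tray()
for p,x in lm('wrist','worn0')+lm('scene','worn0'): print(p,x)
E
```

```text
[ 0.59120808 -0.22425733  0.12874708] 0.06365756512474136 15.9333
wrist 0.87 [338.6 144. ] [ 0.628 -0.284]
0.78 [ 627. -284.] [200. 120.] 77.8
scene 0.92 [215.1 391.3] [ 0.616 -0.283]
0.56 [ 630. -285.] [201. 127.] 78.2
0.67 [384.8 176.9]
0.93 [185.7 402.7]
0.71 [318.  200.1]
0.56 [293.7 212.7]
```

Emit:
servo_tool(
  plan=[
    [[-0.1,0.4,0,0,0.75],[-0.15,0.8,0,0,0.75],[-0.2,1,0,0,0.75]],
  ],
)

```text
time_s: 16.58
position: [0.5693, -0.1226, 0.1266]
eef_rot: [-3.126, 0.292, 0.003]
wrist_force: [-0.7, 0.1, -0.4]
gripper_width: 0.0638
finger_force: 0.0
```

Emit:
servo_tool(
  plan=[
    [[-0.1,0.4,0,0,0.75],[-0.15,0.8,0,0,0.75],[-0.2,1,0,0,0.75]],
  ],
)

```text
time_s: 16.83
position: [0.5494, -0.0222, 0.127]
eef_rot: [-3.127, 0.291, 0.002]
wrist_force: [0.8, 0.8, 0.1]
gripper_width: 0.0642
finger_force: 0.0
```

Emit:
servo_tool(
  plan=[
    [[-0.1,0.4,0,0,0.75],[-0.15,0.8,0,0,0.75],[-0.2,1,0,0,0.75]],
  ],
)

```text
time_s: 17.08
position: [0.5295, 0.0777, 0.1272]
eef_rot: [-3.127, 0.29, 0.001]
wrist_force: [0.2, 0.4, -0.9]
gripper_width: 0.064
finger_force: 0.0
```

Emit:
servo_tool(
  plan=[
    [[-0.1,0.4,0,0,0.75],[-0.195,0.8,0,0,0.75],[-0.195,0.8,0,0,0.75],[-0.195,0.8,0,0,0.75],[-0.195,0.8,0,0,0.75],[-0.195,0.8,0,0,0.75]],
  ],
)

```text
time_s: 17.58
position: [0.5115, 0.1532, 0.1273]
eef_rot: [3.127, -0.294, 0.0]
wrist_force: [-0.7, -0.0, -0.8]
gripper_width: 0.0641
finger_force: 0.0
```

```bash
python3 - <<'E'
from h import *
s=read_state(); print(s['position'],s['gripper_width'],s['time_s'])
c=cal('wrist'); snap('wrist')
for n,z in [('worn0',.02),('socket0',.02),('carrier_handle',.07)]:
  for p,x in lm('wrist',n): print(n,p,x,np.round(at_z('wrist',x,z,c),4))
E
```

```text
[0.5114653  0.15321041 0.12728513] 0.06414952907920403 17.5833
worn0 0.84 [196.4 199.4] [0.5256 0.2319 0.02  ]
worn0 0.73 [281.2 199.5] [0.511  0.1555 0.02  ]
socket0 0.89 [283.3 195.6] [0.5142 0.1529 0.02  ]
socket0 0.76 [200.7 198.4] [0.5258 0.2277 0.02  ]
socket0 0.73 [367.8 198.4] [0.4973 0.0773 0.02  ]
carrier_handle 0.91 [285.5 307.6] [0.431  0.1667 0.07  ]
```

Emit:
servo_tool(
  plan=[
    [[0,0.01,-0.3,0,0.75],[0,0.01,-0.6,0,0.75],[0,0.01,-0.9,0,0.75],[0,0.01,-0.9,0,0.75],[0,0.01,-0.9,0,0.75],[0,0.01,-0.9,0,0.1],[0,0.01,-0.9,0,0.1],[0,0.01,-0.9,0,0.1],[0,0.01,-0.9,0,0.1],[0,0.01,-0.9,0,0.1],[0,0.01,-0.9,0,0.1]],
  ],
  newtons=50,
)

```text
time_s: 18.7
position: [0.5129, 0.1554, 0.0398]
eef_rot: [-3.128, 0.292, -0.007]
wrist_force: [-0.9, -0.5, 5.8]
gripper_width: 0.0258
finger_force: 48.8
```

Emit:
servo_tool(
  plan=[
    [[0,0,0.1,0,0.1],[0,0,0.3,0,0.1],[0,0,0.6,0,0.1],[0,0,1,0,0.1],[0,0,1,0,0.1],[0,0,1,0,0.1]],
  ],
)

```text
time_s: 19.2
position: [0.5134, 0.1558, 0.1414]
eef_rot: [-3.127, 0.291, -0.012]
wrist_force: [-0.1, 0.1, -3.2]
gripper_width: 0.0262
finger_force: 49.6
```

Emit:
servo_tool(
  plan=[
    [[0.1,-0.3,0,0,0.1],[0.2,-0.7,0,0,0.1],[0.2,-1,0,0,0.1]],
  ],
)

```text
time_s: 19.45
position: [0.5313, 0.0539, 0.1369]
eef_rot: [3.128, -0.29, 0.0]
wrist_force: [-0.8, -0.5, -2.4]
gripper_width: 0.0259
finger_force: 49.7
```

Emit:
servo_tool(
  plan=[
    [[0.1,-0.4,0,0,0.1],[0.2,-0.8,0,0,0.1],[0.2,-1,0,0,0.1]],
  ],
)

```text
time_s: 19.7
position: [0.5514, -0.0486, 0.1367]
eef_rot: [3.126, -0.295, -0.0]
wrist_force: [-0.1, 0.6, -2.5]
gripper_width: 0.026
finger_force: 49.8
```

Emit:
servo_tool(
  plan=[
    [[0.1,-0.4,0,0,0.1],[0.2,-0.8,0,0,0.1],[0.2,-1,0,0,0.1]],
  ],
)

```text
time_s: 19.95
position: [0.5712, -0.1487, 0.1366]
eef_rot: [3.127, -0.295, -0.0]
wrist_force: [0.3, 0.1, -1.4]
gripper_width: 0.0262
finger_force: 49.8
```

Emit:
servo_tool(
  plan=[
    [[0.1,-0.4,0,0,0.1],[0.2,-0.8,0,0,0.1],[0.2,-0.8,0,0,0.1],[0.2,-0.8,0,0,0.1],[0.2,-0.8,0,0,0.1],[0.2,-0.8,0,0,0.1]],
  ],
)

```text
time_s: 20.45
position: [0.5901, -0.223, 0.1364]
eef_rot: [-3.127, 0.291, 0.003]
wrist_force: [0.1, 0.7, -1.7]
gripper_width: 0.0255
finger_force: 50.0
```

```bash
python3 - <<'E'
from h import *
s=read_state(); print(s['position'],s['gripper_width'],s['time_s'])
tray()
E
```

```text
[ 0.59011334 -0.22298464  0.13636623] 0.025476093783184463 20.45
wrist 0.95 [341.3 142. ] [ 0.627 -0.286]
0.66 [ 627. -284.] [201. 120.] 77.8
scene 0.91 [217.6 394.9] [ 0.623 -0.285]
0.63 [ 631. -285.] [201. 128.] 78.3
```

Emit:
servo_tool(
  plan=[
    [[0.3,-0.3,0,0,0.1],[0.58,-0.66,-0.2,0,0.1],[0.58,-0.66,-0.4,0,0.1],[0.58,-0.66,-0.5,0,0.1]],
  ],
)

```text
time_s: 21.08
position: [0.6489, -0.2921, 0.0845]
eef_rot: [-3.128, 0.294, 0.002]
wrist_force: [-1.6, 1.1, -3.5]
gripper_width: 0.0262
finger_force: 50.0
```

Emit:
servo_tool(
  plan=[
    [[0,0,-0.2,0,0.1],[0,0,-0.4,0,0.1],[0,0,-0.59,0,0.1],[0,0,-0.59,0,0.1],[0,0,-0.59,0,0.1],[0,0,-0.59,0,0.55],[0,0,-0.59,0,0.55],[0,0,-0.59,0,0.55],[0,0,-0.59,0,0.55],[0,0,-0.3,0,0.55],[0,0,0,0,0.55],[0,0,0.4,0,0.55]],
  ],
)

```text
time_s: 22.08
position: [0.6472, -0.2894, 0.1258]
eef_rot: [-3.125, 0.292, 0.007]
wrist_force: [-0.1, 0.2, 0.4]
gripper_width: 0.0472
finger_force: 0.0
```

Emit:
servo_tool(
  plan=[
    [[0,0.4,0,0,0.75],[-0.1,0.8,0.1,0,0.75],[-0.2,1,0.1,0,0.75]],
  ],
)

```text
time_s: 22.33
position: [0.6301, -0.1876, 0.1405]
eef_rot: [3.128, -0.29, 0.006]
wrist_force: [0.5, -0.4, 0.4]
gripper_width: 0.0642
finger_force: 0.0
```

Emit:
servo_tool(
  plan=[
    [[-0.1,0.4,0,0,0.75],[-0.2,0.8,0,0,0.75],[-0.3,1,0,0,0.75]],
  ],
)

```text
time_s: 22.58
position: [0.5982, -0.0865, 0.138]
eef_rot: [-3.127, 0.289, -0.001]
wrist_force: [1.1, 0.7, -1.1]
gripper_width: 0.064
finger_force: 0.0
```

Emit:
servo_tool(
  plan=[
    [[-0.1,0.4,0,0,0.75],[-0.2,0.8,0,0,0.75],[-0.3,1,0,0,0.75]],
  ],
)

```text
time_s: 22.83
position: [0.5681, 0.0133, 0.1381]
eef_rot: [-3.127, 0.289, -0.001]
wrist_force: [-0.2, 0.4, 0.4]
gripper_width: 0.0645
finger_force: 0.0
```

Emit:
servo_tool(
  plan=[
    [[-0.1,0.4,0,0,0.75],[-0.2,0.8,0,0,0.75],[-0.2,1,0,0,0.75]],
  ],
)

```text
time_s: 23.08
position: [0.547, 0.1133, 0.138]
eef_rot: [-3.127, 0.289, 0.0]
wrist_force: [0.5, 0.9, 0.0]
gripper_width: 0.0641
finger_force: 0.0
```

Emit:
servo_tool(
  plan=[
    [[-0.1,0.4,0,0,0.75],[-0.2,0.8,0,0,0.75],[-0.2,1,0,0,0.75],[-0.2,1,0,0,0.75],[-0.2,1,0,0,0.75],[-0.2,1,0,0,0.75]],
  ],
)

```text
time_s: 23.58
position: [0.5292, 0.209, 0.1377]
eef_rot: [3.128, -0.292, 0.001]
wrist_force: [0.1, -0.0, 0.6]
gripper_width: 0.0641
finger_force: 0.0
```

```bash
python3 - <<'E'
from h import *
s=read_state(); print(s['position'],s['gripper_width'],s['time_s'])
c=cal('wrist'); snap('wrist')
for n,z in [('worn0',.02),('socket0',.02),('carrier_handle',.07)]:
  for p,x in lm('wrist',n): print(n,p,x,np.round(at_z('wrist',x,z,c),4))
E
```

```text
[0.52919753 0.20897223 0.13770034] 0.06413075603355643 23.5833
worn0 0.95 [264.6 205.4] [0.5229 0.2285 0.02  ]
worn0 0.41 [ 50.  238.9] [0.5286 0.4529 0.02  ]
socket0 0.96 [421.  201.8] [0.4988 0.0802 0.02  ]
socket0 0.81 [345. 204.] [0.5102 0.1528 0.02  ]
socket0 0.57 [263.7 203.1] [0.5253 0.2289 0.02  ]
carrier_handle 0.8 [350.8 309.3] [0.4286 0.1668 0.07  ]
```

Emit:
servo_tool(
  plan=[
    [[-0.04,0.19,-0.2,0,0.75],[-0.04,0.19,-0.4,0,0.75],[-0.04,0.19,-0.7,0,0.75],[-0.04,0.19,-1,0,0.75],[-0.04,0.19,-1,0,0.75],[-0.04,0.19,-1,0,0.75],[-0.04,0.19,-1,0,0.1],[-0.04,0.19,-1,0,0.1],[-0.04,0.19,-1,0,0.1],[-0.04,0.19,-1,0,0.1],[-0.04,0.19,-1,0,0.1],[-0.04,0.19,-1,0,0.1]],
  ],
  newtons=50,
)

```text
time_s: 24.78
position: [0.5269, 0.2285, 0.04]
eef_rot: [-3.127, 0.292, -0.007]
wrist_force: [-0.8, -1.5, 6.5]
gripper_width: 0.0256
finger_force: 48.8
```

Emit:
servo_tool(
  plan=[
    [[0,0,0.1,0,0.1],[0,0,0.3,0,0.1],[0,0,0.6,0,0.1],[0,0,1,0,0.1],[0,0,1,0,0.1],[0,0,1,0,0.1]],
  ],
)

```text
time_s: 25.28
position: [0.5274, 0.2292, 0.1416]
eef_rot: [-3.126, 0.292, -0.011]
wrist_force: [-0.1, 0.7, -1.5]
gripper_width: 0.0262
finger_force: 49.7
```

Emit:
servo_tool(
  plan=[
    [[0.1,-0.3,0,0,0.1],[0.2,-0.7,0,0,0.1],[0.2,-1,0,0,0.1]],
  ],
)

```text
time_s: 25.53
position: [0.5452, 0.1268, 0.1367]
eef_rot: [3.127, -0.29, -0.0]
wrist_force: [0.5, 0.4, -2.1]
gripper_width: 0.026
finger_force: 49.8
```

Emit:
servo_tool(
  plan=[
    [[0.1,-0.4,0,0,0.1],[0.2,-0.8,0,0,0.1],[0.2,-1,0,0,0.1]],
  ],
)

```text
time_s: 25.78
position: [0.5653, 0.0244, 0.1366]
eef_rot: [3.126, -0.295, -0.001]
wrist_force: [0.3, 0.0, -1.6]
gripper_width: 0.0261
finger_force: 49.8
```

Emit:
servo_tool(
  plan=[
    [[0.1,-0.4,0,0,0.1],[0.2,-0.8,0,0,0.1],[0.2,-1,0,0,0.1]],
  ],
)

```text
time_s: 26.03
position: [0.5853, -0.0757, 0.1365]
eef_rot: [3.126, -0.295, -0.0]
wrist_force: [-0.0, 0.7, -0.7]
gripper_width: 0.026
finger_force: 49.9
```

Emit:
servo_tool(
  plan=[
    [[0.1,-0.4,0,0,0.1],[0.2,-0.8,0,0,0.1],[0.2,-1,0,0,0.1],[0.2,-1,0,0,0.1],[0.2,-1,0,0,0.1],[0.2,-1,0,0,0.1]],
  ],
)

```text
time_s: 26.53
position: [0.6039, -0.1704, 0.1362]
eef_rot: [-3.126, 0.292, 0.004]
wrist_force: [0.4, 0.7, -1.8]
gripper_width: 0.0259
finger_force: 49.9
```

```bash
python3 - <<'E'
from h import *
s=read_state(); print(s['position'],s['gripper_width'],s['time_s'])
tray()
E
```

```text
[ 0.60394351 -0.17040549  0.13615593] 0.02587767785583171 26.5333
wrist 0.63 [396.  147.6] [ 0.626 -0.285]
0.83 [ 627. -283.] [202. 120.] 78.1
scene 0.71 [248.9 302.8] [ 0.56  -0.109]
0.71 [ 631. -285.] [200. 126.] 77.8
```

Emit:
servo_tool(
  plan=[
    [[0.07,-0.3,0,0,0.1],[0.07,-0.61,-0.2,0,0.1],[0.07,-0.61,-0.4,0,0.1],[0.07,-0.61,-0.5,0,0.1]],
  ],
)

```text
time_s: 27.17
position: [0.6108, -0.233, 0.0851]
eef_rot: [-3.127, 0.294, 0.003]
wrist_force: [-1.2, 0.5, -2.9]
gripper_width: 0.0257
finger_force: 50.0
```

Emit:
servo_tool(
  plan=[
    [[0,0,-0.2,0,0.1],[0,0,-0.4,0,0.1],[0,0,-0.59,0,0.1],[0,0,-0.59,0,0.1],[0,0,-0.59,0,0.1],[0,0,-0.59,0,0.55],[0,0,-0.59,0,0.55],[0,0,-0.59,0,0.55],[0,0,-0.59,0,0.55],[0,0,-0.3,0,0.55],[0,0,0,0,0.55],[0,0,0.4,0,0.55]],
  ],
)

```text
time_s: 28.17
position: [0.6102, -0.2315, 0.1261]
eef_rot: [-3.126, 0.292, 0.007]
wrist_force: [1.0, 0.4, -0.6]
gripper_width: 0.0469
finger_force: 0.0
```

Emit:
servo_tool(
  plan=[
    [[-0.4,0,0.3,0,0.75],[-0.8,0,0.7,0,0.75],[-1,0,1,0,0.75]],
  ],
)

```text
time_s: 28.42
position: [0.5208, -0.2319, 0.2147]
eef_rot: [-3.128, 0.291, 0.002]
wrist_force: [0.1, -0.4, -0.2]
gripper_width: 0.0643
finger_force: 0.0
```

Emit:
servo_tool(
  plan=[
    [[-0.4,0,0,0,0.75],[-0.8,0,0,0,0.75],[-1,0,0,0,0.75],[-1,0,0,0,0.75],[-1,0,0,0,0.75],[-1,0,0,0,0.75]],
  ],
)

```text
time_s: 28.92
position: [0.4234, -0.2329, 0.2146]
eef_rot: [3.127, -0.293, 0.003]
wrist_force: [-0.0, 0.3, 0.5]
gripper_width: 0.0639
finger_force: 0.0
```

```bash
python3 - <<'E'
from h import *
s=read_state(); print(s['position'],s['eef_rot'],s['qpos'],s['time_s'])
c=cal('wrist'); snap('wrist','w8.png')
for p,x in lm('wrist','punch0'): print(p,x,np.round(at_z('wrist',x,0,c),4))
E
```

```text
[ 0.42335383 -0.23292272  0.21464149] [ 3.12702270e+00 -2.92588391e-01  2.63524524e-03] [-7.49480004e-01 -3.71668831e-02  1.82390839e+00  3.09922964e-04
  1.35296617e+00  1.00784181e+00] 28.9167
0.88 [379.7 138.6] [ 0.4456 -0.3551  0.    ]
0.77 [213.2 171.8] [ 0.4432 -0.1481  0.    ]
```

View pics/w8.png

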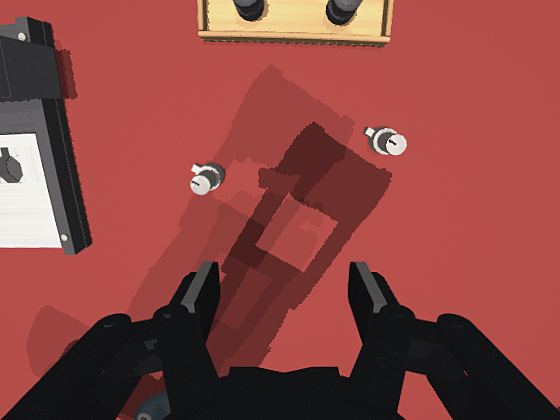

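Two of the worn punches in the tray are visible, standing at (250,5) and (343,8). The fresh punches stand at (385,142) and (206,178), with keys towards (368,130) and (195,170). I fit a silhouette model to get their poses.

```bash
cat >> h.py <<'E'
from scipy.optimize import minimize
def sil(c,x,y,yaw,shape,z0=0):
    R=np.array([[np.cos(yaw),-np.sin(yaw)],[np.sin(yaw),np.cos(yaw)]]); a=np.linspace(0,2*np.pi,24)
    m=np.zeros(shape,np.uint8); cyl=lambda r,zs:[(r*np.cos(t),r*np.sin(t),z) for z in zs for t in a]
    for part in (cyl(.015,(0,.024)),cyl(.011,(.024,.058)),[(u,v,z) for u in (0,.023) for v in (-.004,.004) for z in (0,.012)]):
        q=np.array([proj('wrist',[*(R@p[:2]+[x,y]),p[2]+z0],c) for p in part])
        cv2.fillConvexPoly(m,cv2.convexHull((q*16).round().astype(np.int32)),1,shift=4)
    return m
def fit(im,c,x,y,z0=0):
    hsv=cv2.cvtColor(im,cv2.COLOR_RGB2HSV); low=((hsv[...,1]<100)&(hsv[...,2]>50)).astype(np.uint8)
    u,v=proj('wrist',[x,y,.03+z0],c).astype(int); w=np.zeros_like(low); cv2.circle(w,(int(u),int(v)),60,1,-1)
    n,L=cv2.connectedComponents(low*w); k=[L[j,i] for j in range(v-6,v+7) for i in range(u-6,u+7) if L[j,i]]
    if not k: return None
    obs=(L==np.bincount(k).argmax()); 
    def cost(p):
        m=sil(c,p[0]/1e3,p[1]/1e3,p[2],obs.shape,z0)>0; return 1-(m&obs).sum()/(m|obs).sum()
    best=min(([x*1e3,y*1e3,t] for t in np.arange(0,6.28,.39)),key=cost)
    for _ in range(2):
        s=np.array([best,np.add(best,[4,0,0]),np.add(best,[0,4,0]),np.add(best,[0,0,.3])])
        best=minimize(cost,best,method='Nelder-Mead',options=dict(initial_simplex=s,maxiter=90)).x
    return np.round(best[:2],1),round(np.degrees(best[2])%360,1),'iou',round(1-cost(best),3),int(obs.sum())
E
python3 - <<'E'
from h import *
c=cal('wrist'); im=snap('wrist')
for x,y in [(.4456,-.3551),(.4432,-.1481)]: print(fit(im,c,x,y))
E
```

```text
(array([ 445. , -355.2]), np.float64(48.5), 'iou', np.float64(0.913), 879)
(array([ 441.3, -145.7]), np.float64(54.5), 'iou', np.float64(0.931), 820)
```

Emit:
servo_tool(
  plan=[
    [[0.1,0.3,-0.1,0.039,0.75],[0.18,0.6,-0.2,0.078,0.75],[0.18,0.87,-0.3,0.117,0.75],[0.18,0.87,-0.4,0.156,0.75],[0.18,0.87,-0.5,0.195,0.75],[0.18,0.87,-0.55,0.234,0.75],[0.18,0.87,-0.55,0.273,0.75],[0.18,0.87,-0.55,0.312,0.75],[0.18,0.87,-0.55,0.35,0.75],[0.18,0.87,-0.55,0.362,0.75],[0.18,0.87,-0.55,0.362,0.75],[0.18,0.87,-0.55,0.362,0.75]],
  ],
)

```text
time_s: 30.07
position: [0.4411, -0.1453, 0.1586]
eef_rot: [-2.793, -1.437, 0.0]
wrist_force: [-0.3, -0.2, 0.3]
gripper_width: 0.0639
finger_force: 0.0
```

Emit:
servo_tool(
  plan=[
    [[0,0,0,0,0.75],[0,0,0,0,0.75],[0,0,0,0,0.75]],
  ],
)

```text
time_s: 30.32
position: [0.4407, -0.1455, 0.1588]
eef_rot: [-2.793, -1.437, 0.0]
wrist_force: [-0.2, 0.2, -0.7]
gripper_width: 0.064
finger_force: 0.0
```

```bash
python3 - <<'E'
from h import *
s=read_state(); print(s['position'],np.degrees(2*np.arctan2(s['eef_rot'][1],s['eef_rot'][0])),s['time_s'])
c=cal('wrist'); im=snap('wrist')
print(fit(im,c,.4413,-.1457)); print(lm('wrist','punch0'))
E
```

```text
[ 0.4407396  -0.14548803  0.158805  ] -305.5374035477778 30.3167
(array([ 441.5, -146.3]), np.float64(53.7), 'iou', np.float64(0.919), 992)
[(0.58, array([290.1, 183.6]))]
```

Emit:
servo_tool(
  plan=[
    [[0.01,-0.01,-0.3,0,0.7],[0.01,-0.01,-0.6,0,0.7],[0.01,-0.01,-0.7,0,0.7]],
  ],
)

```text
time_s: 30.67
position: [0.4395, -0.1452, 0.0856]
eef_rot: [-2.789, -1.436, 0.004]
wrist_force: [-0.5, 0.8, -0.5]
gripper_width: 0.0598
finger_force: 0.0
```

Emit:
servo_tool(
  plan=[
    [[0,0,-0.3,0,0.7],[0,0,-0.5,0,0.7],[0,0,-0.65,0,0.7],[0,0,-0.65,0,0.7],[0,0,-0.65,0,0.7],[0,0,-0.65,0,0.7],[0,0,-0.65,0,0.05],[0,0,-0.65,0,0.05],[0,0,-0.65,0,0.05],[0,0,-0.65,0,0.05],[0,0,-0.65,0,0.05],[0,0,-0.65,0,0.05]],
  ],
  newtons=40,
)

```text
time_s: 31.67
position: [0.4423, -0.1469, 0.0249]
eef_rot: [2.792, 1.438, 0.001]
wrist_force: [-1.8, -0.2, 7.2]
gripper_width: 0.0195
finger_force: 38.9
```

Emit:
servo_tool(
  plan=[
    [[0,0,0.3,0,0.05],[0,0,0.6,0,0.05],[0,0,1,0,0.05],[0,0,1,0,0.05],[0,0,1,0,0.05],[0,0,1,0,0.05]],
  ],
)

```text
time_s: 32.17
position: [0.441, -0.1461, 0.1234]
eef_rot: [-2.792, -1.438, 0.001]
wrist_force: [-0.8, 0.6, -4.0]
gripper_width: 0.0192
finger_force: 40.2
```

```bash
python3 - <<'E'
from h import *
s=read_state(); print(s['position'],s['gripper_width'],s['finger_force'])
c=cal('wrist'); im=snap('wrist','w9.png'); p=s['position']
print(fit(im,c,p[0],p[1],p[2]-.024)); print([(r['p'],r['point'],r['mask'].sum()) for r in imaging.trace('wrist','punch0')])
E
```

```text
[ 0.44103941 -0.14609822  0.12335032] 0.019228470860856866 40.19377648830414
(array([ 440.6, -145.1]), np.float64(52.4), 'iou', np.float64(0.712), 4433)
[(0.64, [283.8, 248.4], np.int64(3461)), (0.58, [403.4, 357.4], np.int64(76))]
```

View pics/w9.png

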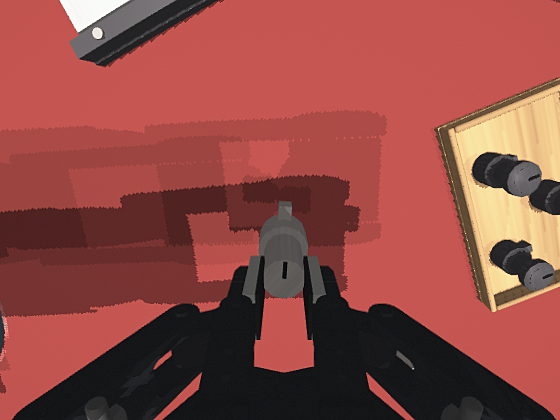

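The punch is held upright at (285,265) with its key straight ahead at (286,208), and all three worn punches stand in the tray at right. I carry this one to socket 0.

Emit:
servo_tool(
  plan=[
    [[0.1,0.2,0,-0.036,0.05],[0.2,0.4,0,-0.072,0.05],[0.3,0.6,0,-0.108,0.05],[0.3,0.8,0,-0.144,0.05],[0.3,0.9,0,-0.18,0.05]],
  ],
)

```text
time_s: 32.68
position: [0.4704, -0.054, 0.1218]
eef_rot: [-3.082, -0.594, 0.005]
wrist_force: [-0.0, -0.1, -2.9]
gripper_width: 0.0198
finger_force: 40.1
```

Emit:
servo_tool(
  plan=[
    [[0.1,0.2,0,-0.036,0.05],[0.2,0.4,0,-0.072,0.05],[0.28,0.6,0,-0.108,0.05],[0.28,0.8,0,-0.144,0.05],[0.28,0.9,0,-0.18,0.05],[0.28,0.9,0,-0.18,0.05]],
  ],
)

```text
time_s: 33.18
position: [0.4979, 0.0357, 0.1217]
eef_rot: [-3.128, 0.286, 0.007]
wrist_force: [-0.5, -1.3, -3.2]
gripper_width: 0.0198
finger_force: 40.1
```

Emit:
servo_tool(
  plan=[
    [[0,0.24,0,0,0.05],[0,0.47,0,0,0.05],[0,0.47,0,0,0.05],[0,0.47,0,0,0.05],[0,0.47,0,0,0.05],[0,0.47,0,0,0.05]],
  ],
)

```text
time_s: 33.68
position: [0.4994, 0.0795, 0.1233]
eef_rot: [3.129, -0.282, -0.002]
wrist_force: [-0.0, -0.3, -3.2]
gripper_width: 0.0197
finger_force: 40.3
```

```bash
python3 - <<'E'
from h import *
s=read_state(); p=s['position']; yaw=2*np.arctan2(s['eef_rot'][1],s['eef_rot'][0]); yaw=(yaw+np.pi)%(2*np.pi)-np.pi; print(p,np.degrees(yaw),s['time_s'])
c=cal('wrist'); im=snap('wrist','x10.png')
for n in ['socket0','carrier_handle']:
  for q,x in lm('wrist',n): print(n,q,x,np.round(at_z('wrist',x,.02 if n[0]=='s' else .07,c),4))
print('head top px',proj('wrist',[p[0],p[1],p[2]-.0249+.058],c))
e=np.array([np.cos(yaw),np.sin(yaw)])
print('keytip px',proj('wrist',[*(np.array(p[:2])+.023*e),p[2]-.0249+.012],c))
g=cv2.imread('pics/x10.png'); cv2.imwrite('pics/w10.png',cv2.resize(g[120:320,170:430],None,fx=3,fy=3,interpolation=cv2.INTER_CUBIC))
E
```

```text
[0.49937428 0.07953313 0.12328334] -10.28878493369312 33.6833
socket0 0.91 [283.5 202.3] [0.4969 0.08   0.02  ]
socket0 0.8 [202.7 200.2] [0.5119 0.1515 0.02  ]
socket0 0.69 [117.5 199.5] [0.5268 0.229  0.02  ]
carrier_handle 0.9 [195.2 313. ] [0.4293 0.1679 0.07  ]
head top px [283.58672256 278.73407602]
keytip px [283.5697641  205.45603075]
```

View pics/w10.png

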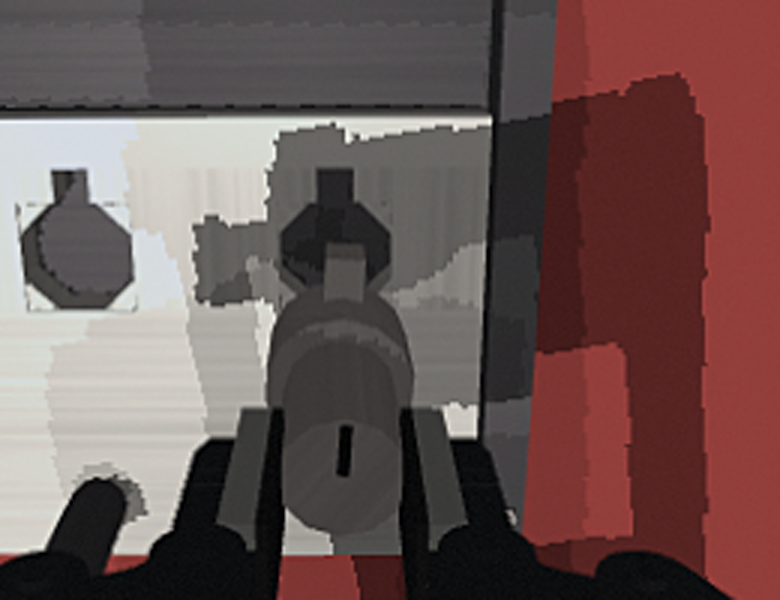

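The enlarged crop shows socket 0's octagon spanning u 263–300, with its keyway end at v≈176 and its front flat at v≈187. The held punch's key tip is at (285,202). I work out the offsets from these.

```bash
python3 - <<'E'
from h import *
c=cal('wrist'); e=np.array([np.cos(-.178),np.sin(-.178)])
for px,d in [((281.8,176),.026),((281.8,187),.0162),((196,186.7),.0162),((196,223.3),-.0162),((193.5,176.5),.026)]:
    P=at_z('wrist',px,.034,c)[:2]; print(P-d*e)
p=np.array(read_state()['position']); 
for h,d in [(.012,.023),(.058,-.011),(.058,.011)]:
  print([proj('wrist',[*(p[:2]+(d+o)*e),p[2]-.0249+h],c).round(1)[1] for o in (0,.001,.002,.003)])
E
```

```text
[0.49858706 0.08130731]
[0.49893548 0.08127984]
[0.51230815 0.15278949]
[0.51210788 0.15584131]
[0.51157862 0.15429352]
[np.float64(205.5), np.float64(203.9), np.float64(202.3), np.float64(200.7)]
[np.float64(297.9), np.float64(296.2), np.float64(294.5), np.float64(292.8)]
[np.float64(258.5), np.float64(256.6), np.float64(254.7), np.float64(252.8)]
```

Emit:
servo_tool(
  plan=[
    [[-0.016,0.018,-0.2,0.004,0.05],[-0.016,0.018,-0.4,0.004,0.05],[-0.016,0.018,-0.6,0.004,0.05],[-0.016,0.018,-0.6,0.004,0.05],[-0.016,0.018,-0.6,0.004,0.05],[-0.016,0.018,-0.6,0.004,0.05]],
  ],
)

```text
time_s: 34.33
position: [0.4989, 0.082, 0.0649]
eef_rot: [3.131, -0.263, 0.002]
wrist_force: [0.0, 0.6, -2.5]
gripper_width: 0.0194
finger_force: 40.3
```

Emit:
servo_tool(
  plan=[
    [[0,0,-0.03,0,0.05],[0,0,-0.06,0,0.05],[0,0,-0.09,0,0.05],[0,0,-0.12,0,0.05],[0,0,-0.12,0,0.05]],
  ],
)

```text
time_s: 34.75
position: [0.4977, 0.0823, 0.0514]
eef_rot: [3.131, -0.262, -0.001]
wrist_force: [-0.0, 0.4, -3.1]
gripper_width: 0.0197
finger_force: 40.3
```

Emit:
servo_tool(
  plan=[
    [[0,0,-0.03,0,0.05],[0,0,-0.05,0,0.05],[0,0,-0.07,0,0.05],[0,0,-0.08,0,0.05],[0,0,-0.08,0,0.05]],
  ],
)

```text
time_s: 35.17
position: [0.4993, 0.0823, 0.045]
eef_rot: [-3.13, 0.262, -0.003]
wrist_force: [-0.9, 0.1, 4.9]
gripper_width: 0.0195
finger_force: 41.1
```

Emit:
servo_tool(
  plan=[
    [[0,0,-0.06,0,0.5],[0,0,-0.06,0,0.5],[0,0,-0.06,0,0.5],[0,0,-0.06,0,0.5],[0,0,0.2,0,0.5],[0,0,0.5,0,0.5],[0,0,0.8,0,0.5],[0,0,1,0,0.5],[0,0,1,0,0.5]],
  ],
)

```text
time_s: 35.92
position: [0.5015, 0.0821, 0.149]
eef_rot: [-3.13, 0.262, -0.014]
wrist_force: [0.7, -0.1, 0.6]
gripper_width: 0.0428
finger_force: 0.0
```

Emit:
servo_tool(
  plan=[
    [[0,-0.3,0,0.036,0.75],[0,-0.6,0,0.072,0.75],[-0.1,-1,0,0.108,0.75]],
  ],
)

```text
time_s: 36.17
position: [0.4896, -0.0147, 0.1437]
eef_rot: [-3.13, -0.268, -0.002]
wrist_force: [0.9, -0.9, 0.7]
gripper_width: 0.064
finger_force: 0.0
```

Emit:
servo_tool(
  plan=[
    [[0,-0.3,0,0.036,0.75],[0,-0.6,0.1,0.072,0.75],[-0.1,-1,0.2,0.108,0.75]],
  ],
)

```text
time_s: 36.42
position: [0.4796, -0.112, 0.1624]
eef_rot: [-3.042, -0.779, 0.001]
wrist_force: [0.3, -0.6, -0.1]
gripper_width: 0.0637
finger_force: 0.0
```

Emit:
servo_tool(
  plan=[
    [[0,-0.3,0,0.036,0.75],[-0.1,-0.6,0,0.072,0.75],[-0.2,-1,0,0.107,0.75]],
  ],
)

```text
time_s: 36.67
position: [0.4596, -0.2107, 0.1625]
eef_rot: [-2.871, -1.273, -0.0]
wrist_force: [0.4, 0.2, -0.3]
gripper_width: 0.0643
finger_force: 0.0
```

Emit:
servo_tool(
  plan=[
    [[0,-0.4,0,0,0.75],[-0.1,-0.8,0,0,0.75],[-0.14,-1,0,0,0.75]],
  ],
)

```text
time_s: 36.92
position: [0.4448, -0.3143, 0.1625]
eef_rot: [2.877, 1.26, -0.002]
wrist_force: [0.9, 0.0, -1.0]
gripper_width: 0.0645
finger_force: 0.0
```

Emit:
servo_tool(
  plan=[
    [[0,-0.37,0,0,0.75],[0,-0.37,0,0,0.75],[0,-0.37,0,0,0.75],[0,-0.37,0,0,0.75],[0,-0.37,0,0,0.75]],
  ],
)

```text
time_s: 37.33
position: [0.4461, -0.3459, 0.1625]
eef_rot: [-2.874, -1.265, 0.0]
wrist_force: [-0.1, 0.3, -0.5]
gripper_width: 0.064
finger_force: 0.0
```

```bash
python3 - <<'E'
from h import *
s=read_state(); print(s['position'],np.degrees(2*np.arctan2(s['eef_rot'][1],s['eef_rot'][0]))%360,s['time_s'])
c=cal('wrist'); im=snap('wrist')
print(fit(im,c,.445,-.3552)); print(lm('wrist','punch0')); snap('scene')
for cam in ['scene','wrist']: print(cam,lm(cam,'punch0'))
E
```

```text
[ 0.44611772 -0.34594083  0.16245331] 47.49491071845182 37.3333
(array([ 445.6, -354.6]), np.float64(48.3), 'iou', np.float64(0.924), 979)
[(0.82, array([287.4, 189.3]))]
scene [(0.81, array([117.2, 372.5])), (0.49, array([281.6, 224.5]))]
wrist [(0.82, array([287.4, 189.3]))]
```

Emit:
servo_tool(
  plan=[
    [[-0.005,-0.089,-0.3,0.005,0.7],[-0.005,-0.089,-0.6,0.005,0.7],[-0.005,-0.089,-0.7,0.005,0.7],[-0.005,-0.089,-0.7,0.005,0.7],[-0.005,-0.089,-0.7,0.005,0.7]],
  ],
)

```text
time_s: 38.0
position: [0.4457, -0.3557, 0.0932]
eef_rot: [-2.865, -1.287, 0.0]
wrist_force: [0.1, -0.0, 0.2]
gripper_width: 0.0598
finger_force: 0.0
```

```bash
python3 - <<'E'
from h import *
s=read_state(); print(s['position'],np.degrees(2*np.arctan2(s['eef_rot'][1],s['eef_rot'][0]))%360,s['time_s'])
c=cal('wrist'); im=snap('wrist')
print(fit(im,c,.4456,-.3548))
E
```

```text
[ 0.44572529 -0.35574363  0.093189  ] 48.36427102633695 38.0
(array([ 445.3, -354.9]), np.float64(48.5), 'iou', np.float64(0.927), 1688)
```

Emit:
servo_tool(
  plan=[
    [[0,0.005,-0.3,0,0.7],[0,0.005,-0.5,0,0.7],[0,0.005,-0.68,0,0.7],[0,0.005,-0.68,0,0.7],[0,0.005,-0.68,0,0.7],[0,0.005,-0.68,0,0.7],[0,0.005,-0.68,0,0.05],[0,0.005,-0.68,0,0.05],[0,0.005,-0.68,0,0.05],[0,0.005,-0.68,0,0.05],[0,0.005,-0.68,0,0.05],[0,0.005,-0.68,0,0.05]],
  ],
  newtons=40,
)

```text
time_s: 39.05
position: [0.4462, -0.3563, 0.0263]
eef_rot: [2.865, 1.286, 0.0]
wrist_force: [-1.7, 0.8, 6.4]
gripper_width: 0.0195
finger_force: 38.9
```

Emit:
servo_tool(
  plan=[
    [[0,0,0.3,0,0.05],[0,0,0.6,0,0.05],[0,0,1,0,0.05],[0,0,1,0,0.05],[0,0,1,0,0.05],[0,0,1,0,0.05]],
  ],
)

```text
time_s: 39.55
position: [0.4452, -0.3551, 0.1244]
eef_rot: [-2.865, -1.286, 0.0]
wrist_force: [-0.8, -0.3, -3.5]
gripper_width: 0.0193
finger_force: 40.0
```

Emit:
servo_tool(
  plan=[
    [[0.05,0.3,0,-0.036,0.05],[0.1,0.6,0.1,-0.072,0.05],[0.1,0.9,0.1,-0.1,0.05]],
  ],
)

```text
time_s: 39.8
position: [0.4552, -0.2643, 0.1337]
eef_rot: [-3.032, -0.811, 0.002]
wrist_force: [1.4, 0.1, -2.1]
gripper_width: 0.0199
finger_force: 40.1
```

Emit:
servo_tool(
  plan=[
    [[0.05,0.3,0,-0.036,0.05],[0.1,0.6,0,-0.072,0.05],[0.1,0.9,0,-0.1,0.05]],
  ],
)

```text
time_s: 40.05
position: [0.4646, -0.1734, 0.1327]
eef_rot: [-3.122, -0.328, 0.005]
wrist_force: [0.0, 0.1, -2.8]
gripper_width: 0.0191
finger_force: 40.0
```

Emit:
servo_tool(
  plan=[
    [[0.05,0.3,0,-0.036,0.05],[0.1,0.6,0,-0.072,0.05],[0.1,0.9,0,-0.1,0.05]],
  ],
)

```text
time_s: 40.3
position: [0.4745, -0.0836, 0.1328]
eef_rot: [-3.136, 0.164, 0.006]
wrist_force: [-0.2, 0.2, -3.3]
gripper_width: 0.0193
finger_force: 40.0
```

Emit:
servo_tool(
  plan=[
    [[0.05,0.3,0,0,0.05],[0.1,0.6,0,0,0.05],[0.1,0.9,0,0,0.05],[0.1,0.9,0,0,0.05],[0.1,0.9,0,0,0.05]],
  ],
)

```text
time_s: 40.72
position: [0.4838, 0.0061, 0.1328]
eef_rot: [-3.137, 0.15, 0.007]
wrist_force: [-0.3, -0.4, -3.2]
gripper_width: 0.0194
finger_force: 40.1
```

Emit:
servo_tool(
  plan=[
    [[0.1,0.3,0,-0.026,0.05],[0.2,0.6,0,-0.026,0.05],[0.28,0.9,0,-0.026,0.05],[0.28,0.9,0,-0.026,0.05]],
  ],
)

```text
time_s: 41.05
position: [0.5139, 0.0974, 0.1338]
eef_rot: [-3.127, 0.28, 0.002]
wrist_force: [0.4, -0.4, -2.3]
gripper_width: 0.0191
finger_force: 40.4
```

Emit:
servo_tool(
  plan=[
    [[0,0.3,0,0,0.05],[0,0.58,0,0,0.05],[0,0.58,0,0,0.05],[0,0.58,0,0,0.05],[0,0.58,0,0,0.05]],
  ],
)

```text
time_s: 41.47
position: [0.5131, 0.1511, 0.1339]
eef_rot: [3.128, -0.283, -0.003]
wrist_force: [0.0, 0.7, -3.0]
gripper_width: 0.0194
finger_force: 40.6
```

```bash
python3 - <<'E'
from h import *
s=read_state(); p=s['position']; print(p,np.degrees(2*np.arctan2(s['eef_rot'][1],s['eef_rot'][0]))%360-360,s['time_s'])
c=cal('wrist'); snap('wrist','x11.png')
for n in ['socket0','carrier_handle']:
  for q,x in lm('wrist',n): print(n,q,x,np.round(at_z('wrist',x,.02 if n[0]=='s' else .07,c),4))
e=np.array([np.cos(-.178),np.sin(-.178)])
print('keytip px',proj('wrist',[*(np.array(p[:2])+.023*e),p[2]-.0263+.012],c),'head',proj('wrist',[p[0],p[1],p[2]-.0263+.058],c))
for d in (.026,.0162): print('sock',d,proj('wrist',[*(np.array([.512,.1548])+d*e),.034],c))
g=cv2.imread('pics/x11.png'); cv2.imwrite('pics/w11.png',cv2.resize(g[120:320,170:430],None,fx=3,fy=3,interpolation=cv2.INTER_CUBIC))
E
```

```text
[0.51314063 0.15114545 0.13391479] -10.353825605455029 41.4667
socket0 0.91 [360.6 197.6] [0.499  0.0802 0.02  ]
socket0 0.7 [201.1 195.5] [0.5278 0.2267 0.02  ]
socket0 0.65 [282.7 193.9] [0.5156 0.1514 0.02  ]
carrier_handle 0.56 [281.6 304.8] [0.4311 0.1677 0.07  ]
keytip px [283.43328913 204.78004798] head [283.6075194  277.32534539]
sock 0.026 [279.4396667 173.8513308]
sock 0.0162 [279.50844074 184.86309385]
```

View pics/w11.png

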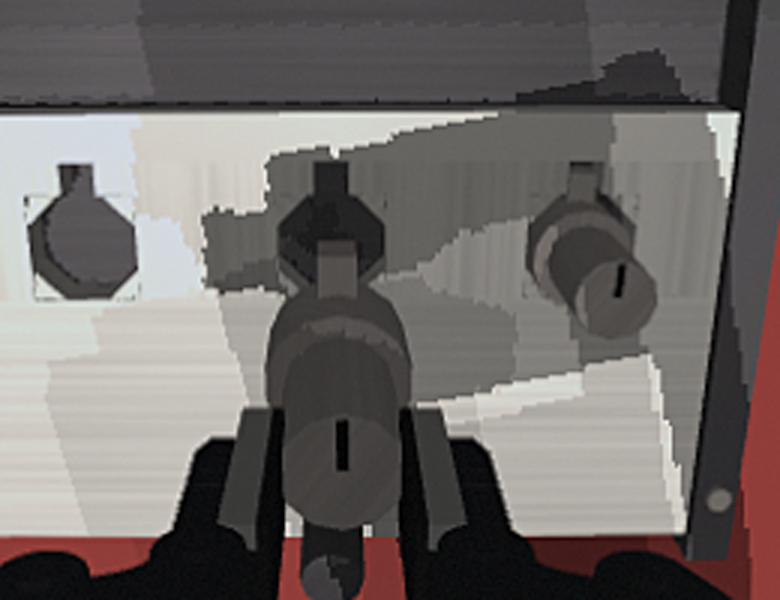

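The crop shows socket 0's punch seated and upright at (620,300). Socket 1 is empty at (331,240), and the held key, at (338,270), is just right of its keyway. I shift slightly left and lower.

Emit:
servo_tool(
  plan=[
    [[-0.02,0.035,-0.2,-0.005,0.05],[-0.02,0.035,-0.4,-0.005,0.05],[-0.02,0.035,-0.6,-0.005,0.05],[-0.02,0.035,-0.69,-0.005,0.05],[-0.02,0.035,-0.69,-0.005,0.05],[-0.02,0.035,-0.69,-0.005,0.05],[-0.02,0.035,-0.69,-0.005,0.05]],
  ],
)

```text
time_s: 42.2
position: [0.5128, 0.1556, 0.0672]
eef_rot: [-3.126, 0.308, -0.003]
wrist_force: [0.4, -0.5, -3.3]
gripper_width: 0.0195
finger_force: 40.6
```

Emit:
servo_tool(
  plan=[
    [[0,0,-0.03,0,0.05],[0,0,-0.06,0,0.05],[0,0,-0.09,0,0.05],[0,0,-0.12,0,0.05],[0,0,-0.12,0,0.05]],
  ],
)

```text
time_s: 42.62
position: [0.5134, 0.1554, 0.0552]
eef_rot: [3.126, -0.307, 0.006]
wrist_force: [1.8, -3.0, -1.7]
gripper_width: 0.0195
finger_force: 40.8
```

Emit:
servo_tool(
  plan=[
    [[0.003,-0.007,-0.03,0,0.05],[0.003,-0.007,-0.06,0,0.05],[0.003,-0.007,-0.09,0,0.05],[0.003,-0.007,-0.11,0,0.05],[0.003,-0.007,-0.11,0,0.05],[0.003,-0.007,-0.11,0,0.05]],
  ],
)

```text
time_s: 43.12
position: [0.5153, 0.1549, 0.0461]
eef_rot: [-3.126, 0.307, -0.01]
wrist_force: [0.2, -4.5, 19.1]
gripper_width: 0.0197
finger_force: 42.7
```

Emit:
servo_tool(
  plan=[
    [[0,0,0.02,0,0.05],[0,0,0.02,0,0.5],[0,0,0.02,0,0.5],[0,0,0.02,0,0.5],[0,0,0.02,0,0.5],[0,0,0.3,0,0.5],[0,0,0.6,0,0.5],[0,0,1,0,0.5],[0,0,1,0,0.5]],
  ],
)

```text
time_s: 43.87
position: [0.5165, 0.1558, 0.1503]
eef_rot: [-3.124, 0.307, -0.017]
wrist_force: [1.7, -0.2, 1.1]
gripper_width: 0.0427
finger_force: 0.0
```

Emit:
servo_tool(
  plan=[
    [[-0.3,0.05,0,0,1],[-0.6,0.1,0.1,0,1],[-0.81,0.14,0.1,0,1],[-0.81,0.14,0.1,0,1],[-0.81,0.14,0.1,0,1],[-0.81,0.14,0.1,0,1]],
  ],
)

```text
time_s: 44.37
position: [0.4316, 0.1692, 0.1531]
eef_rot: [-3.126, 0.307, -0.001]
wrist_force: [-0.2, 1.0, -0.7]
gripper_width: 0.0855
finger_force: 0.0
```

```bash
python3 - <<'E'
from h import *
s=read_state(); p=s['position']; print(p,np.degrees(2*np.arctan2(s['eef_rot'][1],s['eef_rot'][0]))%360-360,s['time_s'])
c=cal('wrist'); snap('wrist','x12.png')
for n,z in [('punch0',.02),('socket0',.02),('carrier_handle',.07)]:
  for q,x in lm('wrist',n): print(n,q,x,np.round(at_z('wrist',x,z,c),4))
e=np.array([np.cos(-.178),np.sin(-.178)])
a=cv2.imread('pics/x12.png')
for S in [(.4988,.0813),(.512,.1545)]:
  print('head pred centre if home',proj('wrist',[*S,.078],c),'if 14 high',proj('wrist',[*S,.092],c))
c2=cal('scene')
snap('scene','x12s.png')
for q,x in lm('scene','punch0'): print('scene',q,x,np.round(at_z('scene',x,.02),3),np.round(at_z('scene',x,0),3))
u=cv2.resize(a[20:220,130:430],None,fx=2.6,fy=2.6,interpolation=cv2.INTER_CUBIC); cv2.imwrite('pics/w12.png',u)
E
```

```text
[0.43159318 0.16916548 0.15306353] -11.225943197128231 44.3667
punch0 0.7 [279.3 100.9] [0.5161 0.1564 0.02  ]
punch0 0.63 [362.  100.6] [0.502  0.0821 0.02  ]
socket0 0.86 [199.2 101.3] [0.5304 0.2284 0.02  ]
socket0 0.77 [285.1  98.7] [0.5169 0.1509 0.02  ]
socket0 0.74 [366.2  99.5] [0.5023 0.0782 0.02  ]
carrier_handle 0.88 [284.6 203.5] [0.4341 0.1678 0.07  ]
carrier_handle 0.58 [198.4 101.4] [0.527  0.2166 0.07  ]
head pred centre if home [382.21801645 103.29930128] if 14 high [388.20343617 103.08121735]
head pred centre if home [281.92885765 104.4303629 ] if 14 high [281.82267435 104.23778286]
scene 0.61 [279.1 226.6] [0.506 0.086 0.02 ] [0.496 0.102 0.   ]
scene 0.53 [300.6 212.8] [0.524 0.153 0.02 ] [0.514 0.171 0.   ]
scene 0.29 [186.6 402.2] [ 0.596 -0.327  0.02 ] [ 0.588 -0.323  0.   ]
```

View pics/w12.png

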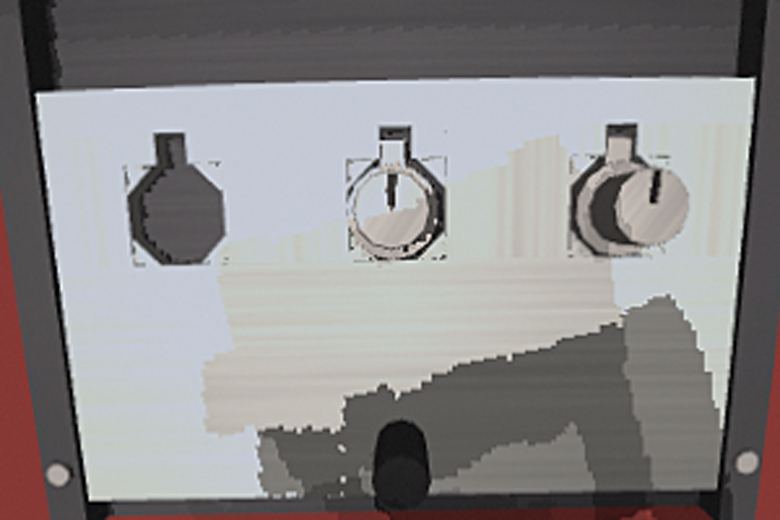

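The crop shows both fresh punches down in their pockets, at (390,210) and (650,205), with keys in the keyways. Socket 2 stays empty because there is no third fresh punch. Now I take the handle at (400,480) and slide the carrier home.

Emit:
servo_tool(
  plan=[
    [[0.02,-0.01,-0.3,0.005,1],[0.02,-0.01,-0.6,0.005,1],[0.02,-0.01,-0.9,0.005,1],[0.02,-0.01,-1,0.005,1],[0.02,-0.01,-1,0.005,1],[0.02,-0.01,-1,0.005,0],[0.02,-0.01,-1,0.005,0],[0.02,-0.01,-1,0.005,0],[0.02,-0.01,-1,0.005,0],[0.02,-0.01,-1,0.005,0],[0.02,-0.01,-1,0.005,0],[0.02,-0.01,-1,0.005,0]],
  ],
  newtons=40,
)

```text
time_s: 45.67
position: [0.4338, 0.1684, 0.0541]
eef_rot: [-3.128, 0.283, -0.003]
wrist_force: [-0.8, 0.4, 5.6]
gripper_width: 0.0153
finger_force: 38.9
```

Emit:
servo_tool(
  plan=[
    [[0.2,-0.036,0,0,0],[0.4,-0.073,0,0,0],[0.6,-0.11,0,0,0],[0.8,-0.145,0,0,0],[0.95,-0.171,0,0,0],[0.95,-0.171,0,0,0],[0.95,-0.171,0,0,0]],
  ],
)

```text
time_s: 46.25
position: [0.5298, 0.1513, 0.0536]
eef_rot: [-3.127, 0.285, -0.004]
wrist_force: [1.9, 3.0, 3.4]
gripper_width: 0.0151
finger_force: 40.7
```

Emit:
servo_tool(
  plan=[
    [[0.05,-0.009,0,0,0],[0.1,-0.018,0,0,0],[0.16,-0.028,0,0,0],[0.16,-0.028,0,0,0],[0.16,-0.028,0,0,0]],
  ],
)

```text
time_s: 46.67
position: [0.5418, 0.149, 0.0526]
eef_rot: [-3.129, 0.281, 0.006]
wrist_force: [-3.2, 3.9, 1.7]
gripper_width: 0.0149
finger_force: 44.0
```

Emit:
servo_tool(
  plan=[
    [[0.03,-0.005,0,0,0],[0.06,-0.01,0,0,0],[0.06,-0.01,0,0,0],[0.06,-0.01,0,0,0]],
  ],
)

```text
time_s: 47.0
position: [0.5448, 0.1484, 0.0518]
eef_rot: [-3.129, 0.282, 0.016]
wrist_force: [-11.1, 4.2, 4.9]
gripper_width: 0.0153
finger_force: 45.1
```

Emit:
servo_tool(
  plan=[
    [[0,0,0,0,1],[0,0,0,0,1],[0,0,0,0,1],[0,0,0,0,1],[-0.05,0,0.3,0,1],[-0.05,0,0.6,0,1],[-0.05,0,1,0,1],[-0.05,0,1,0,1]],
  ],
)

```text
time_s: 47.67
position: [0.5501, 0.1474, 0.1614]
eef_rot: [-3.127, 0.283, -0.02]
wrist_force: [0.6, 0.8, 0.1]
gripper_width: 0.0851
finger_force: 0.0
```

Emit:
servo_tool(
  plan=[
    [[-0.3,0,0.2,0,1],[-0.6,0,0.5,0,1],[-0.7,0,0.85,0,1],[-0.7,0,0.85,0,1],[-0.7,0,0.85,0,1],[-0.7,0,0.85,0,1]],
  ],
)

```text
time_s: 48.17
position: [0.4752, 0.1471, 0.2381]
eef_rot: [-3.129, 0.283, -0.002]
wrist_force: [0.0, 1.0, -0.5]
gripper_width: 0.0854
finger_force: 0.0
```

```bash
python3 - <<'E'
from h import *
s=read_state(); print(s['position'],s['wrist_force'],s['time_s'])
c=cal('wrist'); im=snap('wrist','x13.png'); snap('scene','x13s.png'); snap('side','x13d.png')
for p,x in lm('wrist','carrier_handle'): print(p,x,np.round(at_z('wrist',x,.07,c),4))
for cam in ['scene','side']:
  print(cam,lm(cam,'carrier_handle'),lm(cam,'punch0'),lm(cam,'worn0'),lm(cam,'tray'),lm(cam,'jar'),lm(cam,'punch_block'),lm(cam,'hammer'))
g=cv2.imread('pics/x13.png').min(2); pts=[]
for y in np.linspace(.06,.24,30):
    # front edge predicted line at home: x=-70 of fixture
    best=[]
    for d in np.arange(-.02,.04,.0005):
        P=np.array([.616,.1355])+(d-.07)*np.array([.984,-.177])+(y-.15)*np.array([.177,.984])
        u,v=proj('wrist',[*P,.034],c); best.append(int(g[int(round(v)),int(round(u))]) if 0<=v<420 and 0<=u<560 else 0)
    k=np.argmax(np.convolve(best,[1,1,1,-1,-1,-1],'valid')); pts.append(-.02+.0005*(k+2.5))
print('edge offset mm (0=home)',np.round(np.median(pts)*1e3,1),np.round(np.array(pts)*1e3,1))
a=cv2.imread('pics/x13s.png'); b=cv2.imread('pics/x13d.png')
cv2.imwrite('pics/w13.png',np.vstack([np.hstack([cv2.resize(a[160:310,190:390],(390,292)),cv2.resize(b[160:310,150:350],(390,292))]),np.hstack([cv2.resize(a[270:420,100:300],(390,292)),cv2.resize(cv2.imread('pics/x13.png'),(390,292))])]))
E
```

```text
[0.47520575 0.14707167 0.23811844] [ 0.00516394  0.99754852 -0.53635696] 48.1667
0.62 [272.3 129. ] [0.5344 0.1483 0.07  ]
scene [(0.57, array([304.8, 202.7]))] [(0.57, array([313.5, 247.3])), (0.43, array([332.7, 234.5])), (0.22, array([306.8, 250. ]))] [(0.91, array([234. , 368.7])), (0.58, array([186.8, 403.5])), (0.58, array([227.6, 408.3]))] [(0.88, array([219.2, 392.6])), (0.31, array([357.5, 154.8]))] [(0.64, array([330.8, 352. ]))] [(0.86, array([262.6, 141.3]))] [(0.59, array([354.6, 156. ]))]
side [(0.63, array([241.9, 234.7]))] [] [(0.66, array([293.3, 147.1])), (0.65, array([294.7, 164.5])), (0.47, array([317.1, 148.9]))] [(0.88, array([297.8, 153.1]))] [(0.52, array([237.2, 170.1]))] [(0.58, array([291.9, 383.5]))] [(0.6, array([171.4, 346.2])), (0.57, array([228.5, 234.1]))]
edge offset mm (0=home) 16.0 [ -8.8  14.8  33.8 -18.8 -18.8  16.7  34.8  33.8  32.8  16.7  16.7  16.7
 -14.2  -4.2  -3.2  -2.7  -5.2  38.3  14.8  15.3  14.8  38.3  38.3  37.8
  38.3 -13.8  38.3   3.2  38.3 -18.2]
```

View pics/w13.png

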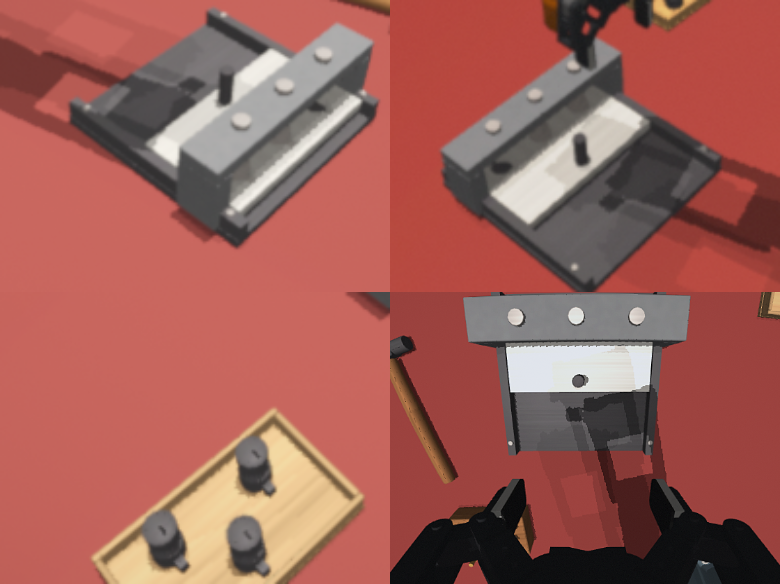

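The composite shows the carrier back under the bridge, the three worn punches standing in the tray, and the gripper clear. I compare with the first pictures to confirm it is fully home.

```bash
python3 - <<'E'
from h import *
for cam,a,b,(u,v) in [('scene','scene0.png','x13s.png',(306,200)),('side','side0.png','x13d.png',(247,237))]:
    A=cv2.imread('pics/'+a,0);B=cv2.imread('pics/'+b,0); T=A[v-14:v+15,u-8:u+9]
    r=cv2.matchTemplate(cv2.resize(B[v-26:v+27,u-20:u+21],None,fx=8,fy=8,interpolation=2),cv2.resize(T,None,fx=8,fy=8,interpolation=2),5)
    _,s,_,l=cv2.minMaxLoc(r); print(cam,'shift px',(l[0]/8-12,l[1]/8-12),round(s,3))
    P=np.array([.537,.150,.07]); print('px per mm along slide',(proj(cam,P+[.00984,-.00177,0])-proj(cam,P))/10)
E
```

```text
scene shift px (0.0, 0.0) 0.994
px per mm along slide [0.33280892 0.20489363]
side shift px (0.0, 0.0) 0.992
px per mm along slide [-0.27657858 -0.19103287]
```

```bash
python3 -c "
from h import *
print(order.finish_job())"
```

```text
the job is handed in; nothing more can be done
None
```

I've handed the job in: all three worn punches stand in the tray, both fresh punches I found on the table are seated in sockets 0 and 1 with their keys in the keyways (I saw no third, so socket 2 is empty), and the carrier is fully home with the gripper clear.

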